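Lay out the soldering place

TASK

Set out this bench for a soldering job, as seen by a worker at the robot's side of the table: put the circuit board on the middle of the white soldering tile with its long side along the tile's long side, and stand the brass-wool tip cleaner in the round seat of the iron stand. The stand may be on the left or the right: the flux jar goes beside the tile on the stand's side, between tile and stand, the solder reel on the opposite side of the tile for the other hand, and the side cutters lie flat behind the tile, parallel to its far edge; each of these three is in the middle of its side, its nearest point about 2 cm clear of the tile's edge. Everything stands upright on its base, and the multimeter, parts tray and screwdriver stay where they are.

Things in the scene. Friction and masses are not known exactly. Their poses are not given: they have to be found in the camera images.
- tile: White perforated ceramic soldering tile fixed to the bench, 110 (x) x 140 (y) x 12 mm high. Origin at the centre of its underside, z up. Its y axis runs along the long side (world left-right, turned by up to 15 degrees), its +x axis points to its far edge, away from the robot.
- stand: Fixed iron stand left or right of the tile. Grey base 90 (y) x 14 mm high, from x -170 to +45 mm of the origin, which lies at bench level under the middle of a round seat: floor at 14 mm, steel collar 66 mm inside, 78 mm outside, top at 22 mm. A coil with a black cordless iron starts at x -65 mm, 35 mm high, and leans up and away from the seat (x -260, 190 mm high). x points away from the robot.
- board: Loose black circuit board, 70 (x) x 100 (y) x 2 mm, on four brass legs: top face 12 mm high, 140 g. Origin at the centre, at the legs' feet, z up. Grip its central transformer (dark, yellow band, 36 (x) x 30 (y) mm, from 12 to 38 mm high) across the 30 mm; 25 mm on either side in y is free but for parts 3 mm high. Blue capacitors and green terminals, up to 25 mm high, at the short ends.
- cleaner: Loose tip cleaner: black round cup with a steel rim, gold brass wool showing in its top; straight side 56 mm in diameter up to 40 mm, 52 mm high in all, about 150 g. Origin at the centre of its underside, z up.
- reel: Loose reel of solder standing upright: yellow flanges 54 mm in diameter, silver winding, 38 mm high, about 250 g. Origin at the centre of its underside, z up.
- flux: Loose flux jar: pale round jar 50 mm in diameter and 36 mm high, dark amber solid flux in its top, about 90 g. Origin at the centre of its underside, z up.
- cutters: Loose side cutters lying flat, green handles, steel head, 130 mm long, 47 mm wide over the handles, 13 mm high, about 90 g. Origin at bench level at the middle of the length and width; its x axis runs along the tool, jaws at +x. The steel pivot block, 20 mm wide and 13 mm high, lies from 11 to 41 mm on +x and is the place to grip, near the centre of mass.
- meter: Dark red multimeter lying loose on the side of the tile that the iron stand is not on, 160 (x) x 80 (y) x 46 mm high with its dial; origin at bench level on its centre line: it reaches from -110 to +50 mm in x. To be left alone.
- parts_tray: Loose open grey tray with six compartments of small parts, 110 (x) x 70 (y) x 22 mm; origin at the centre of its underside. To be left alone.
- screwdriver: Loose screwdriver, orange handle, lying flat, 170 mm long along its x axis, 18 mm high; origin near the middle at bench level. To be left alone.
Mind the look-alikes: they are no part of the job. What is shaped like the cleaner but blue or red is not meant.

How it is judged:
At the end, for the whole second after the job is handed in: Board on tile, centred within 12 mm in x and y, 0.2 rad. Cleaner seated within 8 mm. Flux (stand side), reel (other side), cutters (behind, parallel within 0.25 rad) on the bench: widest part 5-40 mm off the tile, within 20 mm of that side's middle. All upright within 0.1 rad, at rest (x of board in the frame of tile between -0.012 and 0.012 m and y of board in the frame of tile between -0.012 and 0.012 m and z of board in the frame of tile between 0.008 and 0.016 m and angle between the y axis of board and the y axis of tile, either way round below 0.2 rad and horizontal distance between cleaner and stand below 0.008 m and z of cleaner in the frame of stand between 0.01 and 0.0175 m and x of reel in the frame of tile between -0.02 and 0.02 m and z of reel in the frame of tile between -0.004 and 0.004 m and x of flux in the frame of tile between -0.02 and 0.02 m and z of flux in the frame of tile between -0.004 and 0.004 m and ((y of stand in the frame of tile above 0 m and y of flux in the frame of tile between 0.1 and 0.135 m and y of reel in the frame of tile between -0.137 and -0.102 m) or (y of stand in the frame of tile below 0 m and y of flux in the frame of tile between -0.135 and -0.1 m and y of reel in the frame of tile between 0.102 and 0.137 m)) and x of cutters in the frame of tile between 0.0835 and 0.1185 m and y of cutters in the frame of tile between -0.02 and 0.02 m and z of cutters in the frame of tile between -0.004 and 0.004 m and angle between the x axis of cutters and the y axis of tile, either way round below 0.25 rad and angle between each of board, cleaner, reel, flux, cutters's own z axis and vertical below 0.1 rad and linear speed of each of board, cleaner, reel, flux, cutters below 0.02 m/s and angular speed of each of board, cleaner, reel, flux, cutters below 0.2 rad/s); the robot touches nothing.
It fails at once if the multimeter is moved more than 30 mm (distance of meter from where it was at the start of the episode above 0.03 m).
It fails at once if the parts tray is moved more than 30 mm (distance of parts_tray from where it was at the start of the episode above 0.03 m).
It fails at once if the screwdriver is moved more than 30 mm (distance of screwdriver from where it was at the start of the episode above 0.03 m).
It also fails if it takes over 120 s, if anything falls off the work surface, if the arm or the gripper's body presses on something with over 40 N, if the wrist force passes 120 N, or if a joint passes its speed limit or range.

ROBOT

A 6-joint arm with a two-finger parallel gripper is mounted at the origin on the work surface. World frame = base frame: x ahead of the robot, y to its left, z up, the work surface at z = 0. Lengths are in m, angles in rad, forces in N, time in s.
With the tool pointing down it reaches from about 0.25 to 0.725 m from the base axis. Payload 4 kg.
Tool frame: the origin (TCP) lies midway between the tips of the shut fingers; the grasp point (between the pads) lies pinch_z behind it (pinch_z is the distance from the TCP to the grasp point, in m); z points along the fingers, y is the direction in which the jaws open and shut (so a half turn about z gives the same grasp; the last joint's range is limited). The gripper opens to 85 mm and grips with 20 to 120 N. Pads are 22 mm wide; open, the fingers measure 114 mm over their backs; the gripper's body (76 mm by 85 mm) begins 54 mm behind the grasp point. The pads swing forward as they close: fully open they stand 13 mm farther back than shut.
Start: joints at [-1.281, 0.241, 0.005, 1.335, 0, 1.571], TCP at [0.143, -0.479, 0.231] pointing down, gripper open.
Joint ranges: [-2.72, 2.72], [-1.05, 1.87], [-1.09, 1.28], [-1.99, 2.15], [-1.42, 1.44], [-3.14, 3.14]. Speed limits (rad/s): [2.79, 2.79, 3.14, 3.14, 3.14, 3.14].

INTERFACE

Orientations are given as a unit quaternion [x, y, z, w].
In Python, from workcell import * gives the robot as it stands.
- The arm moves only by the tool move_arm, never from a script. Its argument "motion" is a list of rows, each a list of 3 entries, a list of its own where there are three numbers: the finger opening in mm, from 0 to 85.4, then the shift along the tool's x, y, z in units of 50 mm (1.0 is 50 mm), then the turn about the tool's z in units of 6 degrees (1.0 is 6 degrees). In form: [[claw, [dx, dy, dz], roll], ...]. A call has exactly 10 rows; each row is the pose to reach, as a shift and turn from the pose commanded when the call began, along the tool's axes at that moment; what a row does not reach only later rows make up. A row lasts 1/10 s, in which the tool goes at most 50 mm and 8.59 degrees, less where a joint would pass 70% of its speed; a pose out of reach is approached as far as the arm can. A call with a gripper value outside its range is refused whole. The fingers move at their own pace and stop on an object; the grip force is fixed at half the most. Time passes only in rows, so rows that repeat a pose let the fingers close, or fill a call up. It gives the time, the measured TCP pose, the force and the opening at its end, in the units of the state.
- get_obs(): the state, without advancing time (a new reading comes with each control period).
- camera(name): name is "scene" or "top" or "wrist"; returns a dict with "color" (420x560x3 uint8, red, green, blue), "fx", "fy", "cx", "cy" (pixels), "rvec" (rotation vector, rad) and "tvec" (3), from world to camera coordinates, as OpenCV has them; the wrist camera has in their place "mount" (4x4, takes a point from camera to tool coordinates, whose origin is the TCP and whose axes are the flange's). Camera axes: x right, y down, z forward; pixel columns grow to the right and rows downward; lengths in m; the calibration is good to about 2 mm. A picture is of the moment at which its call begins: read the wrist's pose just before it. There is no depth.
- job_done(): hands the job in, once; it reports no verdict.
The state is a dict: "clock": time; "joint_pos": joint angles; "joint_vel": joint speeds; "tau": joint torques, N m; "eef_pos": TCP position; "tool_rot": TCP orientation; "ft_force": force on the tool from outside, world axes, zero at the start; "ft_torque": the same for the moment, N m; "grip_width": finger opening in m.
Only numpy, scipy, OpenCV 4.12 (cv2) and the standard library are available. Lean on these libraries where they do the work, as an engineer would, in place of code of your own. Each camera call takes 0.05 s, during which the arm holds its last target.

## Working session

There is one attempt and no reset: what is moved stays moved. The work goes in short steps, Python scripts to look and compute and a tool call to move; the robot and the scene stay as the last step left them, time stands still between calls to the robot, and variables do not carry over. Pictures are saved under pics/ and viewed, and the job is handed in when it is done.

Besides the shell and the picture viewer there is one more tool, called after "Request:" as name(argument=value, ...), one argument or row to a line, values as JSON. move_arm: Moves the arm, as the interface text tells. Its arguments: {"type":"object","properties":{"motion":{"type":"array","items":{"type":"array"}}},"required":["motion"]}

```bash
mkdir -p pics; ls; python3 - <<'E'
from workcell import *
import cv2
o=get_obs();print(o)
for n in("scene","top","wrist"):
    c=camera(n);cv2.imwrite(f"pics/{n}0.png",cv2.cvtColor(c["color"],cv2.COLOR_RGB2BGR))
    print(n,{k:v for k,v in c.items() if k!="color"})
try:print("pinch",pinch_z)
except Exception as e:print(e)
E
```

```text
pics
{'clock': 0.0, 'joint_pos': array([-1.28102090e+00,  2.41398573e-01,  3.68505300e-03,  1.33520763e+00,
       -6.90057461e-06,  1.57080658e+00]), 'joint_vel': array([-1.12779623e-03, -1.23144072e-03, -7.78799576e-04,  3.94989530e-05,
       -1.75521487e-05, -3.50756474e-05]), 'tau': array([-3.89298802e-04, -3.72317398e+01,  2.52408063e+01,  1.69340411e-02,
       -7.09418896e-05,  7.22132455e-06]), 'eef_pos': array([ 0.14267947, -0.47852737,  0.23040522]), 'tool_rot': array([ 9.89522305e-01,  1.44376172e-01, -1.56811743e-04, -1.05077967e-03]), 'ft_force': array([ 0.72749393, -0.63729022,  0.02036067]), 'ft_torque': array([0.00398397, 0.02684979, 0.02165633]), 'grip_width': 0.08582832096235965}
scene {'fx': 435.99639368159046, 'fy': 435.99639368159046, 'cx': 279.6511957926533, 'cy': 210.13370492491873, 'rvec': array([ 2.41511233,  0.98452559, -0.29452304]), 'tvec': array([-0.40043458, -0.34126961,  1.53329735])}
top {'fx': 449.9331707956098, 'fy': 449.9331707956098, 'cx': 274.63457367307365, 'cy': 213.6821881186384, 'rvec': array([ 2.18081549, -2.17589678,  0.13431345]), 'tvec': array([-0.01377774,  0.56860672,  1.15185692])}
wrist {'fx': 317.74402724652657, 'fy': 317.74402724652657, 'cx': 281.8189298431995, 'cy': 216.23176464603858, 'mount': array([[ 2.64367692e-04, -9.51925869e-01, -3.06328369e-01,
         7.75854160e-02],
       [ 9.99999905e-01,  3.57830126e-04, -2.48948823e-04,
         8.16899022e-04],
       [ 3.46594343e-04, -3.06328274e-01,  9.51925873e-01,
        -1.43519228e-01],
       [ 0.00000000e+00,  0.00000000e+00,  0.00000000e+00,
         1.00000000e+00]])}
pinch 0.0187
```

View pics/scene0.png

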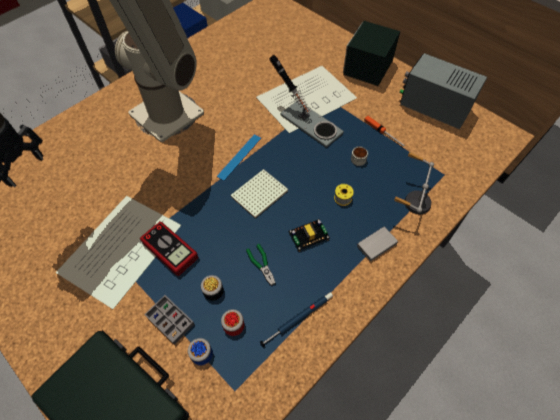

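View pics/top0.png

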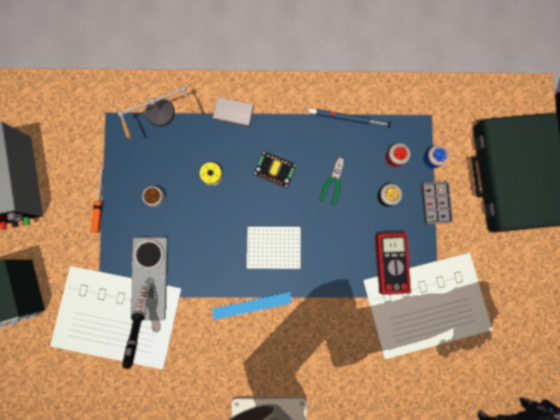

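View pics/wrist0.png

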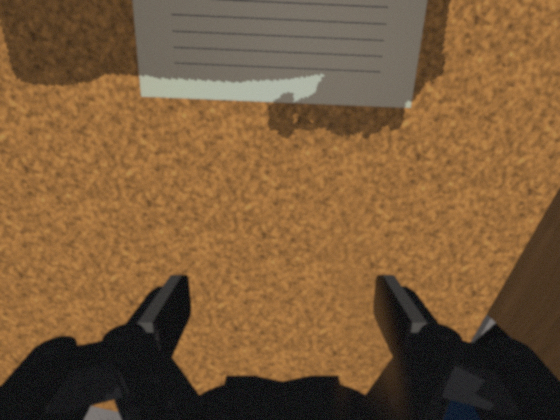

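Scene and top views show, with top pixels in brackets: tile (273,247), stand seat (149,254) on the left, board (275,169), reel (211,173), flux (152,196), cutters (332,181).
Candidates for the cleaner are gold (391,195), red (399,155) and blue (438,156); gold is the described one. I'll check it in an enlarged crop.

```bash
cat > h.py <<'E'
from workcell import *
import cv2, numpy as np
from scipy.spatial.transform import Rotation as R
def shot(n,name,crop=None,s=1):
    o=get_obs();c=camera(n);im=cv2.cvtColor(c["color"],cv2.COLOR_RGB2BGR)
    if crop: x0,y0,x1,y1=crop; im=im[y0:y1,x0:x1]
    if s!=1: im=cv2.resize(im,None,fx=s,fy=s,interpolation=cv2.INTER_CUBIC)
    cv2.imwrite(f"pics/{name}.png",im); return o,c
def pose(o,c):
    if "mount" in c:
        T=np.eye(4);T[:3,:3]=R.from_quat(o["tool_rot"]).as_matrix();T[:3,3]=o["eef_pos"]
        T=T@c["mount"];return T[:3,:3],T[:3,3]
    Rm=cv2.Rodrigues(c["rvec"])[0];return Rm.T,-Rm.T@c["tvec"]
def px2w(o,c,u,v,z):
    Rm,p=pose(o,c);d=Rm@np.array([(u-c["cx"])/c["fx"],(v-c["cy"])/c["fy"],1])
    return p+d*(z-p[2])/d[2]
def w2px(o,c,P):
    Rm,p=pose(o,c);q=Rm.T@(np.array(P)-p);return np.array([q[0]/q[2]*c["fx"]+c["cx"],q[1]/q[2]*c["fy"]+c["cy"]])
def tgt(P,yaw_jaw,o=None):
    "shift in units and roll in units to bring TCP to P, jaws along world yaw"
    o=o or get_obs();Rm=R.from_quat(o["tool_rot"]).as_matrix()
    d=Rm.T@(np.array(P)-o["eef_pos"])/0.05
    y=Rm[:,1];cur=np.arctan2(y[1],y[0])
    a=(cur-yaw_jaw+np.pi/2)%np.pi-np.pi/2   # tool z down: + roll = - yaw
    return d.round(3),round(np.degrees(a)/6,2)
E
python3 - <<'E'
from h import *
shot("top","t1",(100,100,290,240),4)
o,c=shot("top","t2",(260,100,450,240),4)
im=cv2.imread("pics/top0.png")
cv2.imwrite("pics/t3.png",cv2.resize(im[200:320,100:300],None,fx=4,fy=4,interpolation=cv2.INTER_CUBIC))
E
```

```text
(no output)
```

View pics/t1.png

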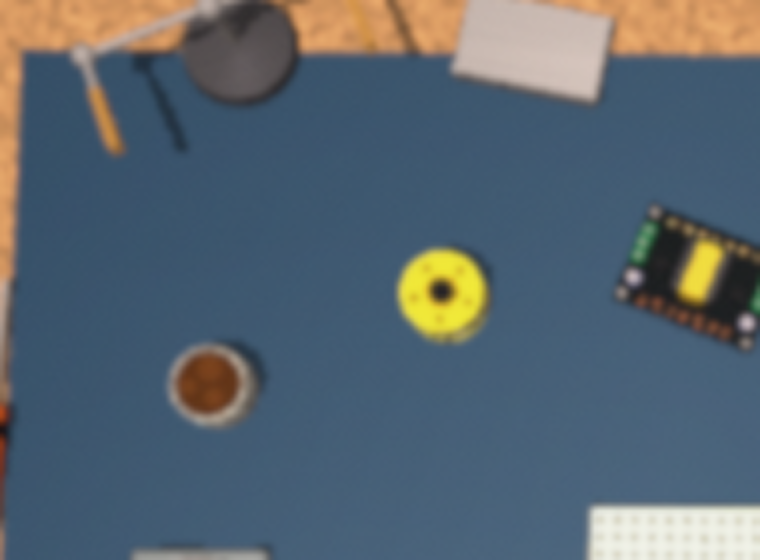

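View pics/t2.png

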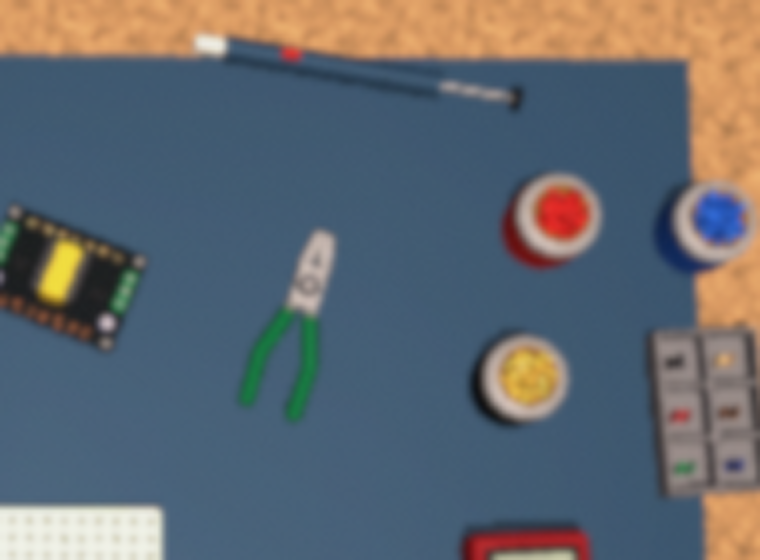

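View pics/t3.png

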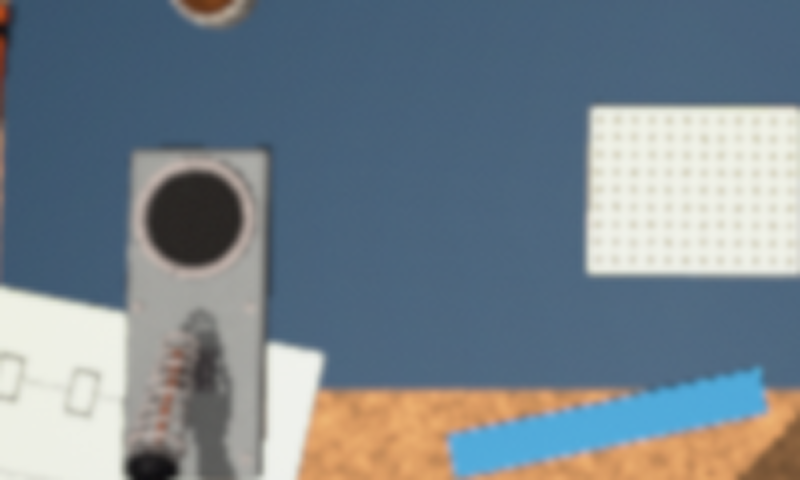

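```bash
python3 - <<'E'
from h import *
o,c=shot("top","x")
def P(n,X,Y,z,ox,oy):
    p=px2w(o,c,ox+(X+.5)/4-.5,oy+(Y+.5)/4-.5,z);print(n,p.round(4));return p
P("reel",442,291,.038,100,100);P("flux",208,384,.036,100,100)
P("cleaner",526,377,.052,260,100);P("seat",195,218,.022,100,200)
a=P("b1",655,210,.012,100,100);b=P("b2",622,293,.012,100,100);d=P("b3",143,262,.012,260,100);e=P("b4",107,343,.012,260,100)
print("board",(a+b+d+e)/4,np.degrees(np.arctan2(*((a+b-d-e)[[1,0]]))),np.linalg.norm(a+b-d-e)/2,np.linalg.norm(a-b))
P("band",61,272,.038,260,100)
t=P("tip",322,233,.006,260,100);h1=P("h1",246,402,.006,260,100);h2=P("h2",294,416,.006,260,100);pv=P("pivot",309,285,.013,260,100)
m=(h1+h2)/2;print("cut axis",np.degrees(np.arctan2(*(t-m)[[1,0]])),np.linalg.norm(t-m),(t+m)/2)
im=c["color"].astype(int)[215:280,230:310]
m=(im.min(2)>150).astype(np.uint8)
cn=max(cv2.findContours(m,0,1)[0],key=cv2.contourArea)
r=cv2.minAreaRect(cn);bx=cv2.boxPoints(r)+[230,215];print(bx)
w=np.array([px2w(o,c,u,v,.012) for u,v in bx]);print(w.round(4),w.mean(0))
for i in range(4):
    q=w[(i+1)%4]-w[i];print(np.linalg.norm(q),np.degrees(np.arctan2(q[1],q[0])))
E
```

```text
reel [0.6761 0.1571 0.038 ]
flux [0.6142 0.3084 0.036 ]
cleaner [ 0.6191 -0.315   0.052 ]
seat [0.4625 0.3159 0.022 ]
b1 [0.7374 0.0178 0.012 ]
b2 [0.6805 0.0397 0.012 ]
b3 [ 0.7022 -0.0686  0.012 ]
b4 [ 0.6469 -0.0443  0.012 ]
board [ 0.69175624 -0.01385516  0.012     ] 68.01009662257773 0.09186828604233893 0.06106119576784835
band [ 0.6897 -0.0128  0.038 ]
tip [ 0.7243 -0.191   0.006 ]
h1 [ 0.6081 -0.1381  0.006 ]
h2 [ 0.5988 -0.1704  0.006 ]
pivot [ 0.6869 -0.1805  0.013 ]
cut axis -16.926281102265847 0.1262692133656885 [ 0.66385487 -0.17260722  0.006     ]
[[246. 268.]
 [246. 226.]
 [300. 226.]
 [300. 268.]]
[[ 0.4267  0.0622  0.012 ]
 [ 0.5373  0.0631  0.012 ]
 [ 0.5377 -0.0804  0.012 ]
 [ 0.4268 -0.0799  0.012 ]] [ 0.48212602 -0.00872157  0.012     ]
0.11064403011279933 0.4417251013774984
0.14346235198820154 -89.84218987712161
0.11091834305658164 179.73725325468288
0.14210020225985082 90.04786223976082
```

Crop confirms the cleaner: gold wool with a black cup at t2 (526,377), distinct from red and blue. The tile is unturned, centred at about (0.482,-0.009). I'll start with the board.

```bash
cat >> h.py <<'E'
def go(P,yaw):
    "exact tool-y yaw (deg)"
    o=get_obs();Rm=R.from_quat(o["tool_rot"]).as_matrix()
    d=Rm.T@(np.array(P)-o["eef_pos"])/0.05
    y=Rm[:,1];cur=np.degrees(np.arctan2(y[1],y[0]))
    j6=np.degrees(np.arctan2(P[1],P[0]))+90-yaw
    a=cur-yaw
    print("t",round(o["clock"],2),"pos",o["eef_pos"].round(4),"yaw",cur.round(2),"j6",np.degrees(o["joint_pos"][5]).round(1),"F",o["ft_force"].round(1),"w",round(o["grip_width"],4))
    print("shift",d.round(3),"roll",round(a/6,2),"(dj6",round(a,1),"-> j6",round(j6,1),")")
E
python3 - <<'E'
from h import *
go([.62,-.012,.2],68)
E
```

```text
t 0.3 pos [ 0.1428 -0.4789  0.231 ] yaw -73.4 j6 90.0 F [-0.1 -0.3 -0.5] w 0.0856
shift [11.815 -6.222  0.624] roll -23.57 (dj6 -141.4 -> j6 20.9 )
```

Request:
move_arm(
  motion=[
    [85, [11.8, -6.2, 0.6], -23.5],
    [85, [11.8, -6.2, 0.6], -23.5],
    [85, [11.8, -6.2, 0.6], -23.5],
    [85, [11.8, -6.2, 0.6], -23.5],
    [85, [11.8, -6.2, 0.6], -23.5],
    [85, [11.8, -6.2, 0.6], -23.5],
    [85, [11.8, -6.2, 0.6], -23.5],
    [85, [11.8, -6.2, 0.6], -23.5],
    [85, [11.8, -6.2, 0.6], -23.5],
    [85, [11.8, -6.2, 0.6], -23.5],
  ],
)

```text
clock: 1.3
eef_pos: [0.5015, -0.1284, 0.2089]
tool_rot: [0.623, 0.782, 0.0, 0.0]
ft_force: [-0.3, -1.1, -0.6]
grip_width: 0.0852
```

```bash
python3 - <<'E'
from h import *
go([.69,-.013,.2],68)
E
```

```text
t 1.3 pos [ 0.5015 -0.1284  0.2089] yaw 12.92 j6 62.7 F [-0.3 -1.1 -0.6] w 0.0852
shift [1.407 4.191 0.178] roll -9.18 (dj6 -55.1 -> j6 20.9 )
```

Request:
move_arm(
  motion=[
    [60, [1.4, 4.2, 0.2], -9.2],
    [60, [1.4, 4.2, 0.2], -9.2],
    [60, [1.4, 4.2, 0.2], -9.2],
    [60, [1.4, 4.2, 0.2], -9.2],
    [60, [1.4, 4.2, 0.2], -9.2],
    [60, [1.4, 4.2, 0.2], -9.2],
    [60, [1.4, 4.2, 0.2], -9.2],
    [60, [1.4, 4.2, 0.2], -9.2],
    [60, [1.4, 4.2, 0.2], -9.2],
    [60, [1.4, 4.2, 0.2], -9.2],
  ],
)

```text
clock: 2.3
eef_pos: [0.6899, -0.0164, 0.1989]
tool_rot: [0.194, 0.981, 0.0, 0.0]
ft_force: [0.1, -0.6, -0.1]
grip_width: 0.0599
```

```bash
python3 - <<'E'
from h import *
go([.69,-.013,.2],68)
o,c=shot("wrist","w1")
print(w2px(o,c,[.69,-.013,.038]))
E
```

```text
t 2.3 pos [ 0.6899 -0.0164  0.1989] yaw 67.67 j6 21.0 F [ 0.1 -0.6 -0.1] w 0.0599
shift [ 0.024  0.064 -0.022] roll -0.05 (dj6 -0.3 -> j6 20.9 )
[286.19612803 196.55519586]
```

View pics/w1.png

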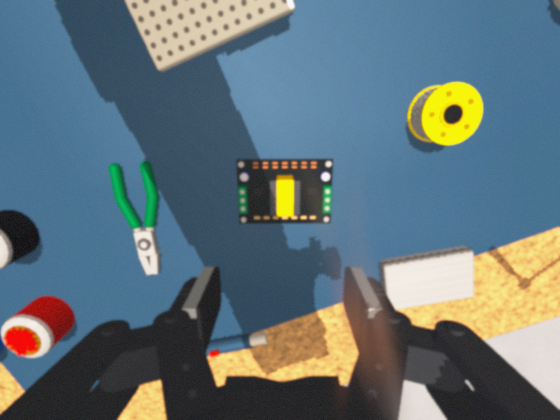

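```bash
python3 - <<'E'
from h import *
im=cv2.imread("pics/w1.png")
cv2.imwrite("pics/w1c.png",cv2.resize(im[140:240,220:350],None,fx=6,fy=6,interpolation=cv2.INTER_CUBIC))
cv2.imwrite("pics/w1d.png",cv2.resize(im[145:285,90:190],None,fx=4,fy=4,interpolation=cv2.INTER_CUBIC))
E
```

```text
(no output)
```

View pics/w1c.png

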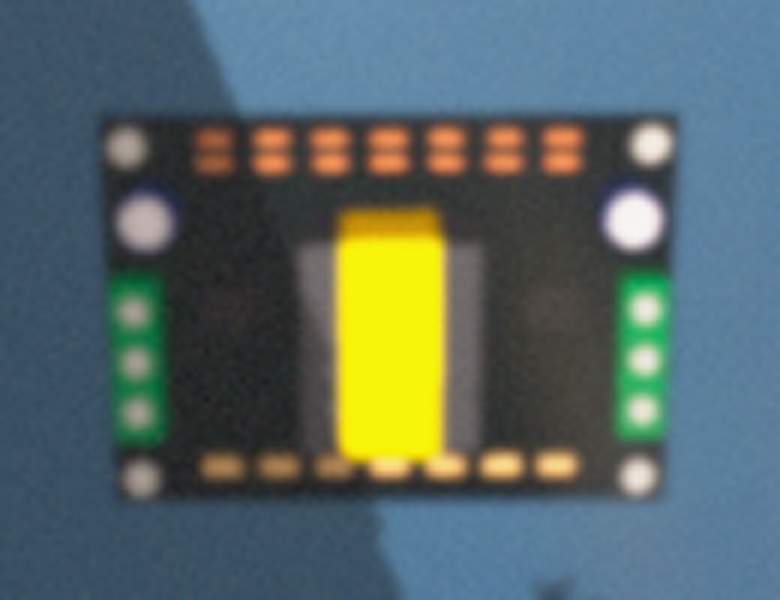

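View pics/w1d.png

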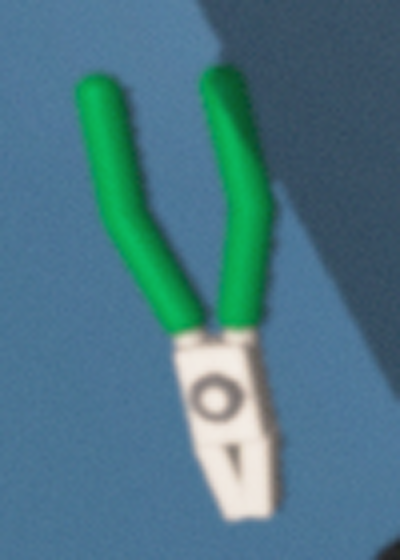

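```bash
cat > m1.py <<'E'
from h import *
E
python3 - <<'E'
from h import *
o=get_obs();c=camera("wrist")
f=lambda X,Y,z,ox,oy,s:px2w(o,c,ox+(X+.5)/s-.5,oy+(Y+.5)/s-.5,z)
L=[f(x,y,.012,220,140,6) for x,y in((127,147),(651,145),(638,477),(141,479))]
print("legs",np.mean(L,0).round(4),[round(np.degrees(np.arctan2(*(a-b)[[1,0]])),1) for a,b in((L[1],L[0]),(L[2],L[3]))],np.linalg.norm(L[0]-L[1]))
a=f(298,345,.038,220,140,6);b=f(484,345,.038,220,140,6);print("trafo",((a+b)/2).round(4),np.linalg.norm(a-b))
print("trafo centre",f(391,345,.038,220,140,6))
pv=f(217,398,.013,90,145,4);tip=f(248,515,.006,90,145,4);h=(f(97,80,.006,90,145,4)+f(218,75,.006,90,145,4))/2
print("pivot",pv,"tip",tip,"axis",np.degrees(np.arctan2(*(tip-h)[[1,0]])),np.linalg.norm(tip-h),(tip+h)/2)
E
```

```text
legs [ 0.6913 -0.0152  0.012 ] [np.float64(67.9), np.float64(67.9)] 0.09063042902918422
trafo [ 0.69   -0.0146  0.038 ] 0.030615829104429795
trafo centre [ 0.69001641 -0.01455113  0.038     ]
pivot [ 0.68643339 -0.18331866  0.013     ] tip [ 0.72404244 -0.19776514  0.006     ] axis -18.858419299284865 0.12906803485478177 [ 0.6629726  -0.17690576  0.006     ]
```

Request:
move_arm(
  motion=[
    [60, [0, 0.03, 0.8], 0],
    [60, [0, 0.03, 1.6], 0],
    [60, [0, 0.03, 2.4], 0],
    [60, [0, 0.03, 3.0], 0],
    [60, [0, 0.03, 3.4], 0],
    [60, [0, 0.03, 3.6], 0],
    [60, [0, 0.03, 3.6], 0],
    [60, [0, 0.03, 3.6], 0],
    [60, [0, 0.03, 3.6], 0],
    [60, [0, 0.03, 3.6], 0],
  ],
)

```text
clock: 3.4
eef_pos: [0.6918, -0.0149, 0.0207]
tool_rot: [0.193, 0.981, 0.0, 0.002]
ft_force: [-0.1, -0.2, 0.7]
grip_width: 0.0602
```

Request:
move_arm(
  motion=[
    [25, [0, 0, 0], 0],
    [25, [0, 0, 0], 0],
    [25, [0, 0, 0], 0],
    [25, [0, 0, 0], 0],
    [25, [0, 0, 0], 0],
    [25, [0, 0, 0], 0],
    [25, [0, 0, 0], 0],
    [25, [0, 0, -0.5], 0],
    [25, [0, 0, -1.0], 0],
    [25, [0, 0, -1.0], 0],
  ],
)

```text
clock: 4.4
eef_pos: [0.6929, -0.0149, 0.0721]
tool_rot: [0.193, 0.981, 0.001, 0.003]
ft_force: [1.7, -0.2, -0.3]
grip_width: 0.029
```

```bash
python3 - <<'E'
from h import *
shot("wrist","w2");shot("scene","s2",(200,100,420,320),3)
go([.482,-.009,.1],90)
E
```

```text
t 4.5 pos [ 0.6904 -0.0148  0.0682] yaw 67.75 j6 21.0 F [ 0.3  0.2 -1.2] w 0.0287
shift [ 3.902 -1.471 -0.635] roll -3.71 (dj6 -22.3 -> j6 -1.1 )
```

View pics/w2.png

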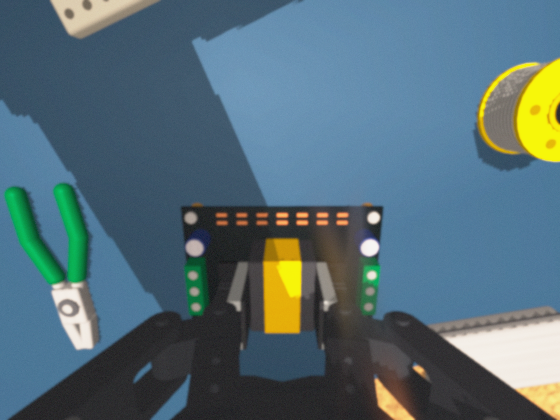

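Board is held squarely by its transformer. Next, over the tile.

Request:
move_arm(
  motion=[
    [25, [0, 0, -0.6], 0],
    [25, [0.6, -0.2, -0.6], -0.7],
    [25, [1.2, -0.5, -0.6], -1.4],
    [25, [1.8, -0.7, -0.6], -2.1],
    [25, [2.4, -0.9, -0.6], -2.8],
    [25, [3.0, -1.1, -0.6], -3.4],
    [25, [3.5, -1.3, -0.6], -3.7],
    [25, [3.9, -1.47, -0.6], -3.7],
    [25, [3.9, -1.47, -0.6], -3.7],
    [25, [3.9, -1.47, -0.6], -3.7],
  ],
)

```text
clock: 5.5
eef_pos: [0.4812, -0.009, 0.0976]
tool_rot: [0.0, 1.0, 0.0, -0.001]
ft_force: [0.2, 0.7, -1.1]
grip_width: 0.0288
```

```bash
python3 - <<'E'
from h import *
shot("wrist","w3")
go([.482,-.009,.034],90)
E
```

```text
t 5.55 pos [ 0.4823 -0.009   0.098 ] yaw 89.95 j6 -1.0 F [ 0.1  0.9 -1.4] w 0.0289
shift [ 0.005 -0.     1.28 ] roll -0.01 (dj6 -0.1 -> j6 -1.1 )
```

View pics/w3.png

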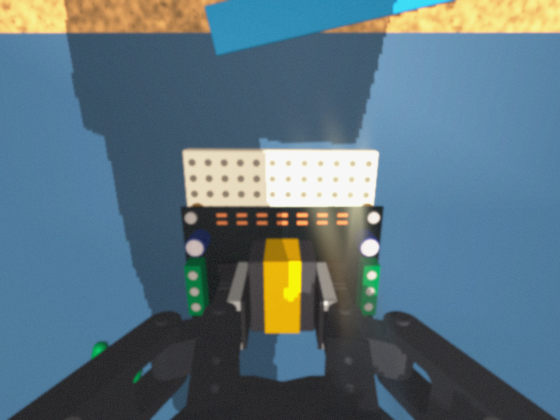

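```bash
python3 - <<'E'
from h import *
o=get_obs();c=camera("wrist")
print(px2w(o,c,183,150.5,.012),px2w(o,c,377.5,150.5,.012))
print(px2w(o,c,183,207,.068+.0007),px2w(o,c,382,207,.098-.0195+.012))
E
```

```text
[ 0.42776607 -0.08020704  0.012     ] [0.4278638  0.05818299 0.012     ]
[ 0.45321715 -0.06586966  0.0687    ] [0.44699915 0.03961931 0.0905    ]
```

Request:
move_arm(
  motion=[
    [25, [0, 0, 0.3], 0],
    [25, [0, 0, 0.6], 0],
    [25, [0, 0, 0.8], 0],
    [25, [0, 0, 1.0], 0],
    [25, [0, 0, 1.1], 0],
    [25, [0, 0, 1.2], 0],
    [25, [0, 0, 1.25], 0],
    [25, [0, 0, 1.28], 0],
    [25, [0, 0, 1.28], 0],
    [25, [0, 0, 1.28], 0],
  ],
)

```text
clock: 6.6
eef_pos: [0.4825, -0.009, 0.0352]
tool_rot: [0.0, 1.0, 0.0, 0.0]
ft_force: [0.8, -0.4, -1.1]
grip_width: 0.0286
```

Request:
move_arm(
  motion=[
    [25, [0, -0.03, 0.02], 0],
    [25, [0, -0.03, 0.04], 0],
    [25, [0, -0.03, 0.06], 0],
    [25, [0, -0.03, 0.06], 0],
    [25, [0, -0.03, 0.06], 0],
    [25, [0, -0.03, 0.06], 0],
    [25, [0, -0.03, 0.06], 0],
    [25, [0, -0.03, 0.06], 0],
    [25, [0, -0.03, 0.06], 0],
    [25, [0, -0.03, 0.06], 0],
  ],
)

```text
clock: 7.6
eef_pos: [0.4823, -0.0105, 0.0319]
tool_rot: [0.0, 1.0, -0.0, 0.0]
ft_force: [-0.1, -0.1, -0.8]
grip_width: 0.0287
```

Request:
move_arm(
  motion=[
    [60, [0, 0, 0], 0],
    [60, [0, 0, 0], 0],
    [60, [0, 0, 0], 0],
    [60, [0, 0, 0], 0],
    [60, [0, 0, -0.3], 0],
    [60, [0, 0, -0.8], 0],
    [60, [0, 0, -1.6], 0],
    [60, [0, 0, -2.4], 0],
    [60, [0, 0, -3.0], 0],
    [60, [0, 0, -3.0], 0],
  ],
)

```text
clock: 8.6
eef_pos: [0.4855, -0.0106, 0.1867]
tool_rot: [0.0, 1.0, -0.0, 0.005]
ft_force: [0.3, -0.7, 0.9]
grip_width: 0.0599
```

```bash
python3 - <<'E'
from h import *
o,c=shot("wrist","w4")
go([.676,.157,.15],0)
E
```

```text
t 8.65 pos [ 0.4841 -0.0106  0.1843] yaw 89.95 j6 -1.2 F [-0.5 -0.3  0.1] w 0.0598
shift [-3.832  3.355  0.707] roll 14.99 (dj6 89.9 -> j6 103.1 )
```

View pics/w4.png

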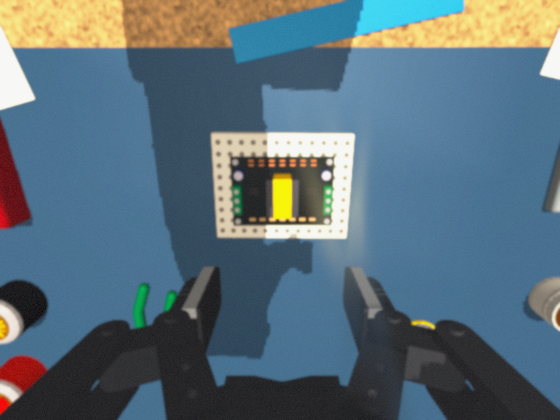

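Board is centred on the tile (board px 231–335, tile px 211–355). Next the reel.

Request:
move_arm(
  motion=[
    [80, [-0.3, 0.3, 0.1], 1.4],
    [80, [-0.7, 0.6, 0.1], 2.8],
    [80, [-1.1, 1.0, 0.2], 4.2],
    [80, [-1.5, 1.4, 0.2], 5.6],
    [80, [-2.0, 1.8, 0.3], 7.0],
    [80, [-2.4, 2.2, 0.4], 8.4],
    [80, [-2.8, 2.5, 0.5], 9.8],
    [80, [-3.2, 2.9, 0.6], 11.2],
    [80, [-3.5, 3.2, 0.7], 12.6],
    [80, [-3.83, 3.35, 0.7], 14.0],
  ],
)

```text
clock: 9.65
eef_pos: [0.6728, 0.1581, 0.1431]
tool_rot: [0.671, 0.741, -0.002, -0.002]
ft_force: [0.6, -0.5, -0.4]
grip_width: 0.08
```

```bash
python3 - <<'E'
from h import *
o,c=shot("wrist","w5")
go([.676,.157,.15],0)
E
```

```text
t 9.7 pos [0.6752 0.1588 0.1431] yaw 5.47 j6 97.8 F [2.9 0.3 0.8] w 0.0802
shift [-0.038  0.012 -0.139] roll 0.91 (dj6 5.5 -> j6 103.1 )
```

View pics/w5.png

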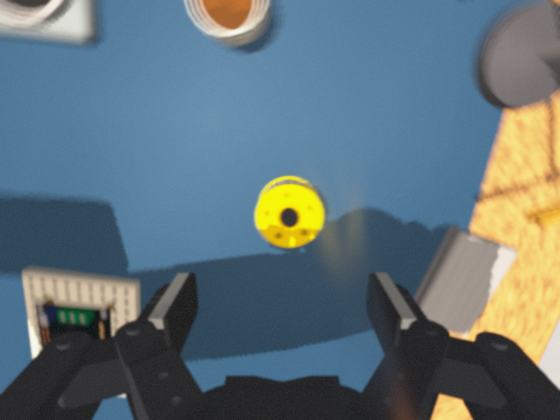

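```bash
python3 - <<'E'
from h import *
o,c=shot("wrist","w5b",(240,160,340,260),5)
im=c["color"].astype(int);m=((im[...,0]>150)&(im[...,1]>140)&(im[...,2]<90)).astype(np.uint8)
cn=max(cv2.findContours(m[150:270,200:380],0,1)[0],key=cv2.contourArea);(u,v),r=cv2.minEnclosingCircle(cn);print(u+200,v+150,r)
p=px2w(o,c,290,214,.038);print(p)
go([p[0],p[1],.012],0)
E
```

```text
282.5664825439453 212.8324089050293 35.44605255126953
[0.68091864 0.15894984 0.038     ]
t 9.75 pos [0.6741 0.1579 0.1433] yaw 5.99 j6 97.2 F [-0.3 -0.1  0.8] w 0.08
shift [0.008 0.147 2.626] roll 1.0 (dj6 6.0 -> j6 103.1 )
```

View pics/w5b.png

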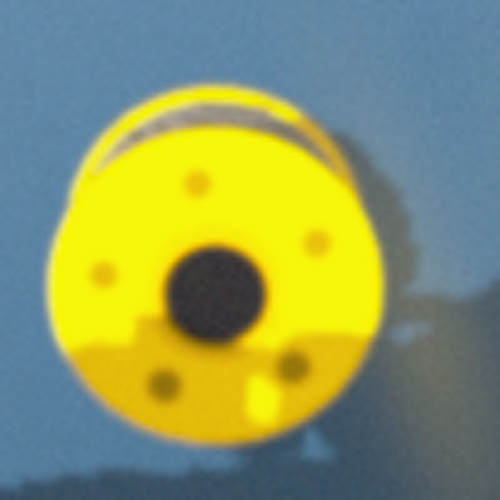

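Request:
move_arm(
  motion=[
    [80, [0, 0.05, 0.5], 0],
    [80, [0, 0.05, 1.0], 0],
    [80, [0, 0.05, 1.5], 0],
    [80, [0, 0.05, 2.0], 0],
    [80, [0, 0.05, 2.4], 0],
    [80, [0, 0.05, 2.65], 0],
    [80, [0, 0.05, 2.73], 0],
    [80, [0, 0.05, 2.73], 0],
    [80, [0, 0.05, 2.73], 0],
    [80, [0, 0.05, 2.73], 0],
  ],
)

```text
clock: 10.75
eef_pos: [0.6775, 0.1573, 0.012]
tool_rot: [0.669, 0.743, 0.001, 0.001]
ft_force: [-0.2, -0.6, 0.2]
grip_width: 0.08
```

Request:
move_arm(
  motion=[
    [45, [0, 0, 0], 0],
    [45, [0, 0, 0], 0],
    [45, [0, 0, 0], 0],
    [45, [0, 0, 0], 0],
    [45, [0, 0, 0], 0],
    [45, [0, 0, 0], 0],
    [45, [0, 0, 0], 0],
    [45, [0, 0, 0], 0],
    [45, [0, 0, 0], 0],
    [45, [0, 0, 0], 0],
  ],
)

```text
clock: 11.75
eef_pos: [0.6771, 0.1573, 0.0116]
tool_rot: [0.669, 0.743, 0.001, 0.001]
ft_force: [-0.1, -0.6, 5.7]
grip_width: 0.0526
```

```bash
python3 - <<'E'
from h import *
go([.482,-.128,.12],0)
o,c=shot("wrist","w6")
E
```

```text
t 11.75 pos [0.6771 0.1573 0.0116] yaw 5.95 j6 97.1 F [-0.1 -0.6  5.7] w 0.0526
shift [-5.27  -4.469 -2.178] roll 0.99 (dj6 6.0 -> j6 75.1 )
```

View pics/w6.png

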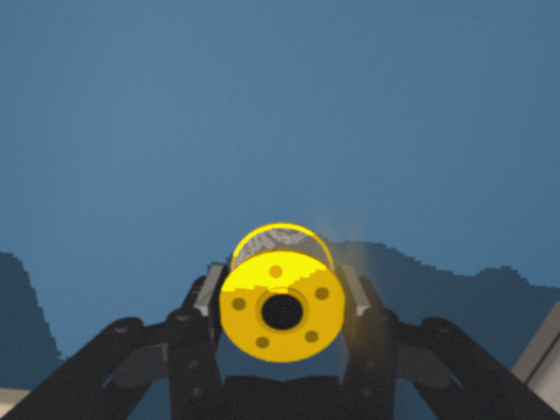

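Request:
move_arm(
  motion=[
    [45, [0, 0, -0.8], 0],
    [45, [0, 0, -1.6], 0],
    [45, [-0.3, -0.2, -2.1], 0.3],
    [45, [-0.9, -0.7, -2.2], 0.9],
    [45, [-1.5, -1.2, -2.2], 1.0],
    [45, [-2.2, -1.8, -2.2], 1.0],
    [45, [-2.9, -2.4, -2.2], 1.0],
    [45, [-3.6, -3.0, -2.2], 1.0],
    [45, [-4.2, -3.5, -2.2], 1.0],
    [45, [-4.6, -3.9, -2.2], 1.0],
  ],
)

```text
clock: 12.8
eef_pos: [0.5039, -0.0938, 0.1195]
tool_rot: [0.708, 0.706, -0.001, -0.001]
ft_force: [0.8, 0.1, -1.3]
grip_width: 0.0521
```

```bash
python3 - <<'E'
from h import *
go([.482,-.128,.1],0)
E
```

```text
t 12.8 pos [ 0.5039 -0.0938  0.1195] yaw -0.16 j6 79.6 F [ 0.8  0.1 -1.3] w 0.0521
shift [-0.686 -0.435  0.391] roll -0.03 (dj6 -0.2 -> j6 75.1 )
```

Request:
move_arm(
  motion=[
    [45, [-0.4, -0.25, 0], 0],
    [45, [-0.68, -0.5, 0.2], 0],
    [45, [-0.68, -0.5, 0.4], 0],
    [45, [-0.68, -0.5, 0.6], 0],
    [45, [-0.68, -0.5, 0.8], 0],
    [45, [-0.68, -0.5, 1.0], 0],
    [45, [-0.68, -0.5, 1.2], 0],
    [45, [-0.68, -0.5, 1.4], 0],
    [45, [-0.68, -0.5, 1.4], 0],
    [45, [-0.68, -0.5, 1.4], 0],
  ],
)

```text
clock: 13.8
eef_pos: [0.4811, -0.1257, 0.05]
tool_rot: [0.707, 0.707, -0.0, -0.0]
ft_force: [0.2, -0.0, -1.6]
grip_width: 0.0524
```

```bash
python3 - <<'E'
from h import *
o,c=shot("wrist","w7")
go([.482,-.128,.012],0)
E
```

```text
t 13.85 pos [ 0.4815 -0.1258  0.0505] yaw -0.04 j6 75.4 F [ 0.2  0.7 -2.7] w 0.0524
shift [-0.043  0.009  0.769] roll -0.01 (dj6 -0.0 -> j6 75.1 )
```

View pics/w7.png

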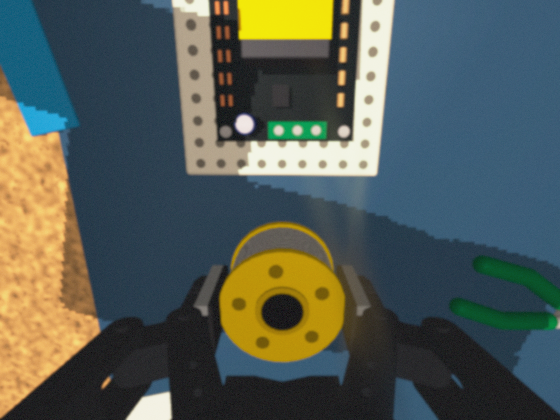

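Request:
move_arm(
  motion=[
    [45, [-0.06, 0, 0.2], 0],
    [45, [-0.06, 0, 0.4], 0],
    [45, [-0.06, 0, 0.55], 0],
    [45, [-0.06, 0, 0.65], 0],
    [45, [-0.06, 0, 0.72], 0],
    [45, [-0.06, 0, 0.75], 0],
    [45, [-0.06, 0, 0.76], 0],
    [45, [-0.06, 0, 0.76], 0],
    [45, [-0.06, 0, 0.76], 0],
    [45, [-0.06, 0, 0.76], 0],
  ],
)

```text
clock: 14.85
eef_pos: [0.4815, -0.1289, 0.0126]
tool_rot: [0.707, 0.707, 0.0, 0.0]
ft_force: [-0.9, -0.3, -1.9]
grip_width: 0.0521
```

Request:
move_arm(
  motion=[
    [80, [0, 0, 0], 0],
    [80, [0, 0, 0], 0],
    [80, [0, 0, 0], 0],
    [80, [0, 0, 0], 0],
    [80, [0, 0, -0.4], 0],
    [80, [0, 0, -0.9], 0],
    [80, [0, 0, -1.6], 0],
    [80, [0, 0, -2.4], 0],
    [80, [0, 0, -2.8], 0],
    [80, [0, 0, -2.8], 0],
  ],
)

```text
clock: 15.85
eef_pos: [0.4838, -0.1296, 0.1561]
tool_rot: [0.707, 0.707, 0.002, 0.003]
ft_force: [0.4, 0.5, 0.1]
grip_width: 0.0797
```

```bash
python3 - <<'E'
from h import *
o,c=shot("wrist","w8")
go([.614,.308,.16],0)
E
```

```text
t 15.9 pos [ 0.4825 -0.1292  0.1539] yaw -0.05 j6 75.1 F [ 0.4  0.5 -0.1] w 0.0799
shift [ 8.746  2.623 -0.12 ] roll -0.01 (dj6 -0.1 -> j6 116.6 )
```

View pics/w8.png

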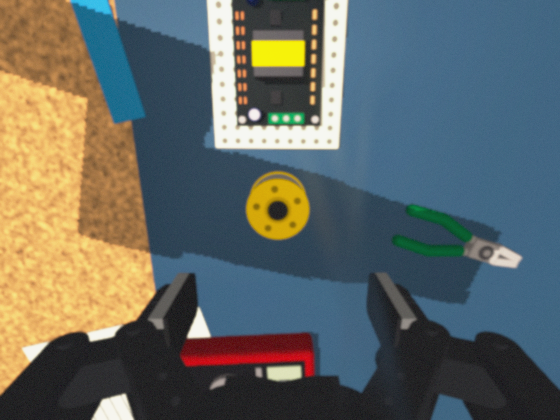

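Reel stands at the right of the tile (px 278,207). Cutters next, as they are near.

Request:
move_arm(
  motion=[
    [60, [-0.1, 0.4, 0], -1.2],
    [60, [-0.2, 0.8, 0], -2.5],
    [60, [-0.3, 1.2, 0], -3.8],
    [60, [-0.5, 1.6, 0], -5.1],
    [60, [-0.6, 2.1, 0], -6.4],
    [60, [-0.7, 2.6, 0], -7.7],
    [60, [-0.8, 3.1, 0], -9.0],
    [60, [-0.9, 3.6, 0], -10.3],
    [60, [-1.0, 4.0, 0], -11.6],
    [60, [-1.06, 4.08, 0], -11.9],
  ],
)

```text
clock: 16.9
eef_pos: [0.686, -0.1819, 0.1486]
tool_rot: [0.16, 0.987, 0.0, -0.002]
ft_force: [0.3, 0.1, 0.4]
grip_width: 0.0601
```

Request:
move_arm(
  motion=[
    [60, [0, 0, 0], 0],
    [60, [0, 0, 0], 0],
    [60, [0, 0, 0], 0],
    [60, [0, 0, 0], 0],
    [60, [0, 0, 0], 0],
    [60, [0, 0, 0], 0],
    [60, [0, 0, 0], 0],
    [60, [0, 0, 0], 0],
    [60, [0, 0, 0], 0],
    [60, [0, 0, 0], 0],
  ],
)

```text
clock: 17.9
eef_pos: [0.6852, -0.1821, 0.1523]
tool_rot: [0.162, 0.987, -0.0, -0.0]
ft_force: [-0.8, -0.1, -0.5]
grip_width: 0.0597
```

```bash
python3 - <<'E'
from h import *
o,c=shot("wrist","w9",(180,100,380,300),3)
go([.687,-.183,.1],71.5)
E
```

```text
t 17.95 pos [ 0.6852 -0.1821  0.1523] yaw 71.35 j6 3.8 F [-0.6 -0.3 -0.4] w 0.0598
shift [-0.04  -0.006  1.046] roll -0.03 (dj6 -0.2 -> j6 3.6 )
```

View pics/w9.png

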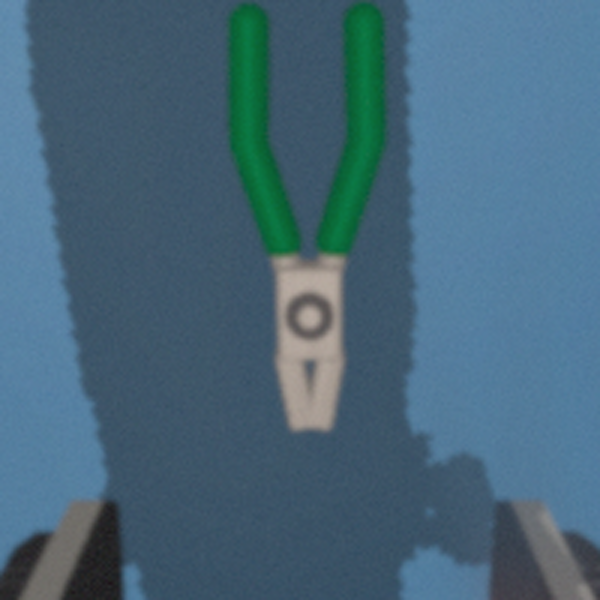

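```bash
python3 - <<'E'
from h import *
o=get_obs();c=camera("wrist")
f=lambda X,Y,z:px2w(o,c,180+(X+.5)/3-.5,100+(Y+.5)/3-.5,z)
p=f(310,314,.013);print("block",p);t=f(311,430,.006);h=f(306,4,.006);print("org",(t+h)/2,np.linalg.norm(t-h),np.degrees(np.arctan2(*(t-h)[[1,0]])))
go([p[0],p[1],.004],71)
E
```

```text
block [ 0.68583487 -0.18229529  0.013     ]
org [ 0.66268989 -0.17492026  0.006     ] 0.131554956633771 -17.933227873684825
t 18.0 pos [ 0.6852 -0.182   0.1523] yaw 71.35 j6 3.8 F [-0.1  0.   0.2] w 0.0598
shift [-1.400e-02 -1.000e-03  2.966e+00] roll 0.06 (dj6 0.3 -> j6 4.1 )
```

Request:
move_arm(
  motion=[
    [60, [-0.01, 0, 0.6], 0],
    [60, [-0.01, 0, 1.2], 0],
    [60, [-0.01, 0, 1.8], 0],
    [60, [-0.01, 0, 2.3], 0],
    [60, [-0.01, 0, 2.6], 0],
    [60, [-0.01, 0, 2.8], 0],
    [60, [-0.01, 0, 2.93], 0],
    [60, [-0.01, 0, 2.93], 0],
    [60, [-0.01, 0, 2.93], 0],
    [60, [-0.01, 0, 2.93], 0],
  ],
)

```text
clock: 19.0
eef_pos: [0.6867, -0.1825, 0.0074]
tool_rot: [0.162, 0.987, -0.0, 0.001]
ft_force: [-0.6, 0.2, 0.3]
grip_width: 0.0599
```

```bash
python3 - <<'E'
from h import *
o,c=shot("wrist","w10")
go([.6858,-.1823,.004],71)
E
```

```text
t 19.05 pos [ 0.6866 -0.1825  0.0072] yaw 71.35 j6 3.8 F [-0.3  0.  -0. ] w 0.0601
shift [ 0.016 -0.002  0.065] roll 0.06 (dj6 0.3 -> j6 4.1 )
```

View pics/w10.png

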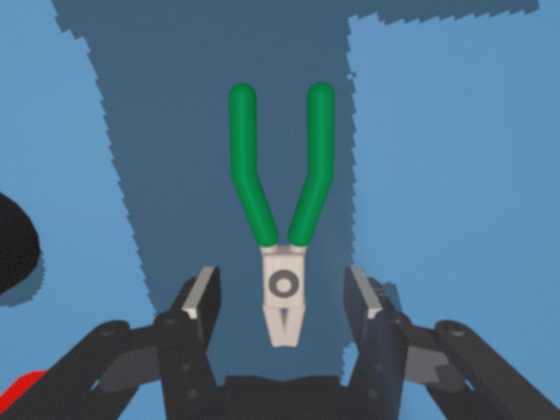

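Aligned. Lower 2 mm and close.

Request:
move_arm(
  motion=[
    [60, [0, 0, 0.04], 0],
    [60, [0, 0, 0.04], 0],
    [14, [0, 0, 0.04], 0],
    [14, [0, 0, 0.04], 0],
    [14, [0, 0, 0.04], 0],
    [14, [0, 0, 0.04], 0],
    [14, [0, 0, 0.04], 0],
    [14, [0, 0, 0.04], 0],
    [14, [0, 0, 0.04], 0],
    [14, [0, 0, 0.04], 0],
  ],
)

```text
clock: 20.05
eef_pos: [0.6859, -0.1823, 0.0041]
tool_rot: [0.162, 0.987, -0.0, 0.0]
ft_force: [0.5, 0.1, 2.1]
grip_width: 0.0181
```

Request:
move_arm(
  motion=[
    [14, [0, 0, -0.3], 0],
    [14, [0, 0, -0.8], 0],
    [14, [0, 0, -1.3], 0],
    [14, [0, 0, -1.6], 0],
    [14, [0, 0, -1.6], 0],
    [14, [0, 0, -1.6], 0],
    [14, [0, 0, -1.6], 0],
    [14, [0, 0, -1.6], 0],
    [14, [0, 0, -1.6], 0],
    [14, [0, 0, -1.6], 0],
  ],
)

```text
clock: 21.05
eef_pos: [0.6853, -0.1821, 0.083]
tool_rot: [0.162, 0.987, 0.0, -0.001]
ft_force: [-0.5, 0.7, -0.3]
grip_width: 0.0181
```

```bash
python3 - <<'E'
from h import *
o,c=shot("wrist","w11")
go([.5835,-.0355,.085],0)
E
```

```text
t 21.1 pos [ 0.6854 -0.1821  0.0832] yaw 71.35 j6 3.8 F [-0.4 -0.1 -0.5] w 0.0179
shift [ 2.87   2.127 -0.033] roll 11.89 (dj6 71.3 -> j6 86.5 )
```

View pics/w11.png

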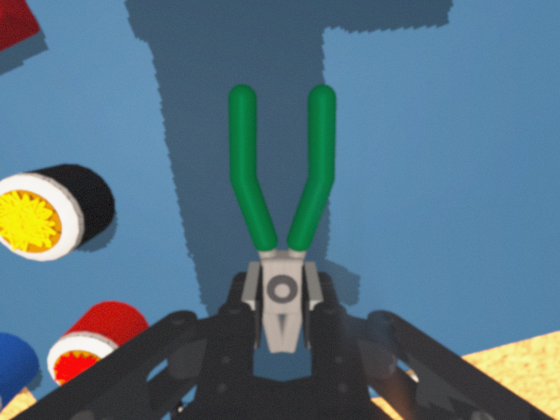

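Request:
move_arm(
  motion=[
    [14, [0.3, 0.2, 0], 1.3],
    [14, [0.6, 0.45, 0], 2.6],
    [14, [0.9, 0.7, 0], 3.9],
    [14, [1.2, 0.95, 0], 5.2],
    [14, [1.5, 1.2, 0], 6.5],
    [14, [1.9, 1.4, 0], 7.8],
    [14, [2.2, 1.65, 0], 9.1],
    [14, [2.5, 1.9, 0], 10.4],
    [14, [2.8, 2.1, 0], 11.6],
    [14, [2.88, 2.13, 0], 11.9],
  ],
)

```text
clock: 22.1
eef_pos: [0.5821, -0.0336, 0.0839]
tool_rot: [0.708, 0.706, -0.0, -0.001]
ft_force: [0.2, -1.2, -1.0]
grip_width: 0.0181
```

Request:
move_arm(
  motion=[
    [14, [0, 0, 0.3], 0],
    [14, [0, 0, 0.6], 0],
    [14, [0, 0, 0.9], 0],
    [14, [0, 0, 0.9], 0],
    [14, [0, 0, 0.9], 0],
    [14, [0, 0, 0.9], 0],
    [14, [0, 0, 0.9], 0],
    [14, [0, 0, 0.9], 0],
    [14, [0, 0, 0.9], 0],
    [14, [0, 0, 0.9], 0],
  ],
)

```text
clock: 23.1
eef_pos: [0.5834, -0.0353, 0.039]
tool_rot: [0.707, 0.707, 0.0, 0.0]
ft_force: [0.0, -0.5, -0.7]
grip_width: 0.0178
```

```bash
python3 - <<'E'
from h import *
o,c=shot("wrist","w12")
go([.5835,-.0345,.0045],0)
E
```

```text
t 23.15 pos [ 0.5834 -0.0352  0.039 ] yaw -0.05 j6 86.6 F [ 0.1 -0.4 -0.9] w 0.0182
shift [0.015 0.002 0.69 ] roll -0.01 (dj6 -0.1 -> j6 86.6 )
```

View pics/w12.png

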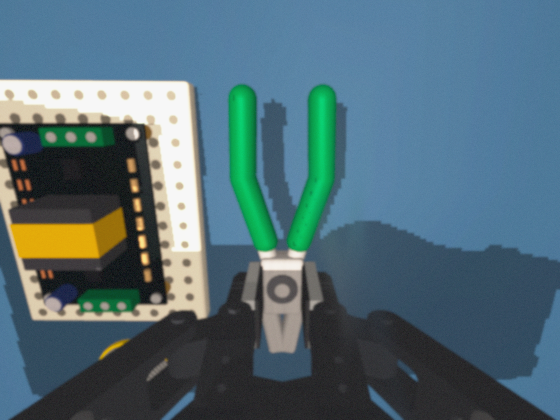

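Request:
move_arm(
  motion=[
    [14, [0, 0, 0.2], 0],
    [14, [0, 0, 0.4], 0],
    [14, [0, 0, 0.55], 0],
    [14, [0, 0, 0.65], 0],
    [14, [0, 0, 0.68], 0],
    [14, [0, 0, 0.68], 0],
    [14, [0, 0, 0.68], 0],
    [14, [0, 0, 0.68], 0],
    [14, [0, 0, 0.68], 0],
    [14, [0, 0, 0.68], 0],
  ],
)

```text
clock: 24.15
eef_pos: [0.5835, -0.0353, 0.005]
tool_rot: [0.707, 0.707, 0.0, 0.0]
ft_force: [0.4, -1.4, -0.2]
grip_width: 0.0179
```

Request:
move_arm(
  motion=[
    [35, [0, 0, 0], 0],
    [35, [0, 0, 0], 0],
    [35, [0, 0, 0], 0],
    [35, [0, 0, 0], 0],
    [35, [0, 0, -0.3], 0],
    [35, [0, 0, -0.8], 0],
    [35, [0, 0, -1.6], 0],
    [35, [0, 0, -2.4], 0],
    [35, [0, 0, -3.0], 0],
    [35, [0, 0, -3.0], 0],
  ],
)

```text
clock: 25.15
eef_pos: [0.5868, -0.0354, 0.1606]
tool_rot: [0.707, 0.707, 0.004, 0.004]
ft_force: [0.6, 0.3, -0.0]
grip_width: 0.0351
```

```bash
python3 - <<'E'
from h import *
o,c=shot("wrist","w13")
go([.614,.308,.15],0)
E
```

```text
t 25.2 pos [ 0.5852 -0.0354  0.1578] yaw -0.05 j6 86.6 F [-0.4 -0.3 -1. ] w 0.0351
shift [6.868 0.568 0.157] roll -0.01 (dj6 -0.1 -> j6 116.6 )
```

View pics/w13.png

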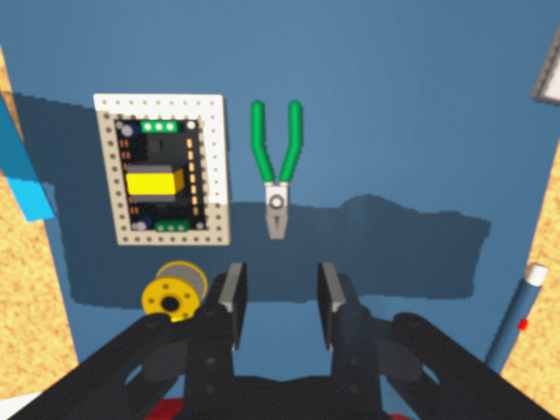

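Cutters lie parallel behind the tile (px 277,168). Now flux.

Request:
move_arm(
  motion=[
    [78, [0.8, 0.1, 0], 0],
    [78, [1.7, 0.2, 0], 0],
    [78, [2.6, 0.3, 0], 0],
    [78, [3.5, 0.4, 0], 0],
    [78, [4.4, 0.5, 0], 0],
    [78, [5.3, 0.55, 0], 0],
    [78, [6.1, 0.57, 0], 0],
    [78, [6.6, 0.57, 0], 0],
    [78, [6.85, 0.57, 0], 0],
    [78, [6.85, 0.57, 0], 0],
  ],
)

```text
clock: 26.2
eef_pos: [0.6111, 0.3084, 0.1528]
tool_rot: [0.707, 0.708, -0.001, -0.0]
ft_force: [0.9, -0.2, -0.3]
grip_width: 0.0779
```

Request:
move_arm(
  motion=[
    [78, [0, 0, 0], 0],
    [78, [0, 0, 0], 0],
    [78, [0, 0, 0], 0],
    [78, [0, 0, 0], 0],
    [78, [0, 0, 0], 0],
    [78, [0, 0, 0], 0],
    [78, [0, 0, 0], 0],
    [78, [0, 0, 0], 0],
    [78, [0, 0, 0], 0],
    [78, [0, 0, 0], 0],
  ],
)

```text
clock: 27.2
eef_pos: [0.6121, 0.3073, 0.1548]
tool_rot: [0.707, 0.707, -0.0, -0.0]
ft_force: [0.6, 0.5, -0.5]
grip_width: 0.0778
```

```bash
python3 - <<'E'
from h import *
o,c=shot("wrist","w14",(180,100,380,300),3)
go([.614,.308,.15],0)
E
```

```text
t 27.25 pos [0.6121 0.3073 0.1548] yaw -0.05 j6 116.7 F [ 0.3  0.8 -0.1] w 0.0782
shift [0.014 0.038 0.096] roll -0.01 (dj6 -0.0 -> j6 116.6 )
```

View pics/w14.png

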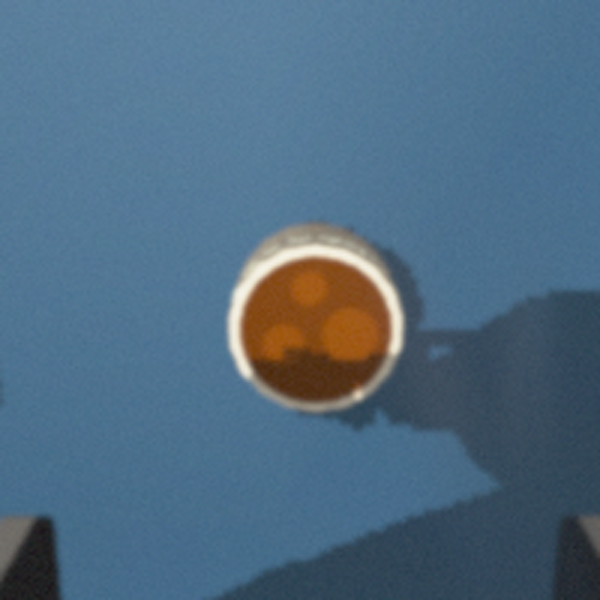

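```bash
python3 - <<'E'
from h import *
o=get_obs();c=camera("wrist")
p=px2w(o,c,180+316.5/3-.5,100+327.5/3-.5,.036);print(p)
go([p[0],p[1],.009],0)
E
```

```text
[0.61419712 0.30729177 0.036     ]
t 27.3 pos [0.6121 0.3073 0.1548] yaw -0.05 j6 116.7 F [ 0.8 -0.6  0.2] w 0.0781
shift [-0.     0.043  2.916] roll -0.01 (dj6 -0.0 -> j6 116.6 )
```

Request:
move_arm(
  motion=[
    [78, [0, 0.03, 0.6], 0],
    [78, [0, 0.03, 1.2], 0],
    [78, [0, 0.03, 1.8], 0],
    [78, [0, 0.03, 2.3], 0],
    [78, [0, 0.03, 2.6], 0],
    [78, [0, 0.03, 2.8], 0],
    [78, [0, 0.03, 2.91], 0],
    [78, [0, 0.03, 2.91], 0],
    [78, [0, 0.03, 2.91], 0],
    [78, [0, 0.03, 2.91], 0],
  ],
)

```text
clock: 28.3
eef_pos: [0.6145, 0.3077, 0.0108]
tool_rot: [0.707, 0.707, 0.001, 0.0]
ft_force: [1.0, 0.5, -0.6]
grip_width: 0.078
```

Request:
move_arm(
  motion=[
    [42, [0, 0, 0], 0],
    [42, [0, 0, 0], 0],
    [42, [0, 0, 0], 0],
    [42, [0, 0, 0], 0],
    [42, [0, 0, 0], 0],
    [42, [0, 0, 0], 0],
    [42, [0, 0, 0], 0],
    [42, [0, 0, 0], 0],
    [42, [0, 0, 0], 0],
    [42, [0, 0, 0], 0],
  ],
)

```text
clock: 29.3
eef_pos: [0.6144, 0.3076, 0.0105]
tool_rot: [0.707, 0.707, 0.001, 0.0]
ft_force: [0.2, 0.2, 5.9]
grip_width: 0.0486
```

```bash
python3 - <<'E'
from h import *
go([.482,.1075,.07],0)
E
```

```text
t 29.3 pos [0.6144 0.3076 0.0105] yaw -0.05 j6 116.7 F [0.2 0.2 5.9] w 0.0486
shift [-4.004 -2.641 -1.199] roll -0.01 (dj6 -0.1 -> j6 102.6 )
```

Request:
move_arm(
  motion=[
    [42, [0, 0, -0.5], 0],
    [42, [0, 0, -1.0], 0],
    [42, [-0.3, -0.2, -1.2], 0],
    [42, [-0.9, -0.6, -1.2], 0],
    [42, [-1.6, -1.1, -1.2], 0],
    [42, [-2.3, -1.6, -1.2], 0],
    [42, [-3.0, -2.0, -1.2], 0],
    [42, [-3.6, -2.4, -1.2], 0],
    [42, [-4.0, -2.64, -1.2], 0],
    [42, [-4.0, -2.64, -1.2], 0],
  ],
)

```text
clock: 30.3
eef_pos: [0.4782, 0.1047, 0.0686]
tool_rot: [0.709, 0.706, -0.002, -0.001]
ft_force: [1.0, 0.1, -1.3]
grip_width: 0.0484
```

Request:
move_arm(
  motion=[
    [42, [0, 0, 0.3], 0],
    [42, [0, 0, 0.6], 0],
    [42, [0, 0, 0.8], 0],
    [42, [0, 0, 0.8], 0],
    [42, [0, 0, 0.8], 0],
    [42, [0, 0, 0.8], 0],
    [42, [0, 0, 0.8], 0],
    [42, [0, 0, 0.8], 0],
    [42, [0, 0, 0.8], 0],
    [42, [0, 0, 0.8], 0],
  ],
)

```text
clock: 31.3
eef_pos: [0.4815, 0.1074, 0.0296]
tool_rot: [0.707, 0.707, 0.0, 0.0]
ft_force: [-0.2, -0.2, -1.5]
grip_width: 0.0484
```

```bash
python3 - <<'E'
from h import *
o,c=shot("wrist","w15")
go([.4825,.1075,.011],0)
E
```

```text
t 31.35 pos [0.4815 0.1073 0.0295] yaw -0.06 j6 102.6 F [ 0.1  0.6 -0.6] w 0.0484
shift [0.003 0.02  0.369] roll -0.01 (dj6 -0.1 -> j6 102.6 )
```

View pics/w15.png

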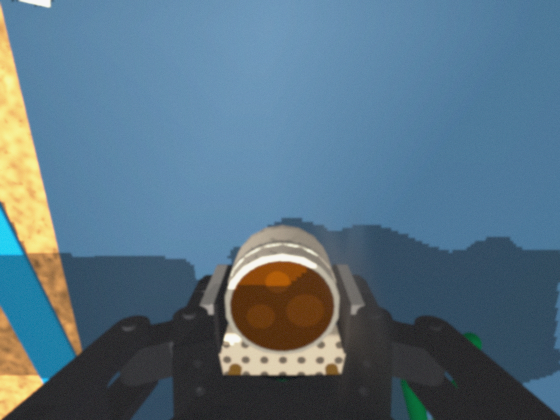

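Request:
move_arm(
  motion=[
    [42, [0, 0, 0.1], 0],
    [42, [0, 0, 0.2], 0],
    [42, [0, 0, 0.3], 0],
    [42, [0, 0, 0.35], 0],
    [42, [0, 0, 0.37], 0],
    [42, [0, 0, 0.37], 0],
    [42, [0, 0, 0.37], 0],
    [42, [0, 0, 0.37], 0],
    [42, [0, 0, 0.37], 0],
    [42, [0, 0, 0.37], 0],
  ],
)

```text
clock: 32.35
eef_pos: [0.4815, 0.1074, 0.0109]
tool_rot: [0.707, 0.707, 0.0, 0.0]
ft_force: [-0.2, -0.8, -0.7]
grip_width: 0.0483
```

Request:
move_arm(
  motion=[
    [78, [0, 0, 0], 0],
    [78, [0, 0, 0], 0],
    [78, [0, 0, 0], 0],
    [78, [0, 0, 0], 0],
    [78, [0, 0, -0.4], 0],
    [78, [0, 0, -0.9], 0],
    [78, [0, 0, -1.6], 0],
    [78, [0, 0, -2.4], 0],
    [78, [0, 0, -3.2], 0],
    [78, [0, 0, -3.6], 0],
  ],
)

```text
clock: 33.35
eef_pos: [0.483, 0.1077, 0.1948]
tool_rot: [0.707, 0.707, 0.002, 0.002]
ft_force: [0.5, 0.9, -0.4]
grip_width: 0.0779
```

```bash
python3 - <<'E'
from h import *
o,c=shot("wrist","w16")
go([.619,-.315,.19],45)
E
```

```text
t 33.4 pos [0.4843 0.108  0.197 ] yaw -0.05 j6 102.6 F [ 1.  -0.3  1.8] w 0.0779
shift [-8.458  2.699  0.147] roll -7.51 (dj6 -45.1 -> j6 18.0 )
```

View pics/w16.png

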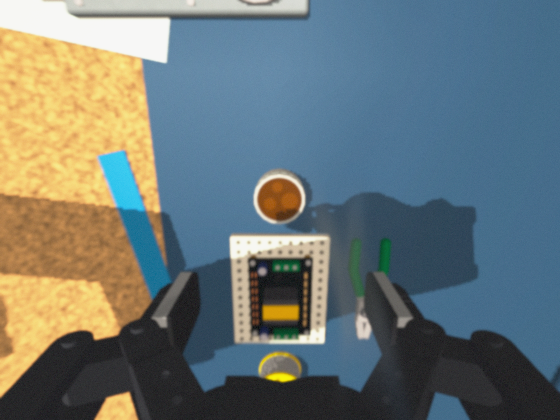

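Flux stands left of the tile (px 279,197). Now the gold-wool cleaner.

Request:
move_arm(
  motion=[
    [83, [-0.8, 0.3, 0], -1.4],
    [83, [-1.6, 0.5, 0], -2.8],
    [83, [-2.5, 0.8, 0], -4.2],
    [83, [-3.3, 1.1, 0], -5.6],
    [83, [-4.2, 1.4, 0], -7.0],
    [83, [-5.0, 1.6, 0], -8.4],
    [83, [-5.9, 1.9, 0], -9.8],
    [83, [-6.8, 2.2, 0], -11.2],
    [83, [-7.7, 2.5, 0], -12.6],
    [83, [-8.4, 2.7, 0.1], -14.0],
  ],
)

```text
clock: 34.4
eef_pos: [0.6165, -0.3157, 0.1852]
tool_rot: [0.058, 0.998, -0.0, 0.0]
ft_force: [0.1, 0.4, 0.5]
grip_width: 0.083
```

Request:
move_arm(
  motion=[
    [83, [0, 0, 0], -1],
    [83, [0, 0, 0], -1],
    [83, [0, 0, 0], -1],
    [83, [0, 0, 0], -1],
    [83, [0, 0, 0], -1],
    [83, [0, 0, 0], -1],
    [83, [0, 0, 0], -1],
    [83, [0, 0, 0], -1],
    [83, [0, 0, 0], -1],
    [83, [0, 0, 0], -1],
  ],
)

```text
clock: 35.4
eef_pos: [0.616, -0.3128, 0.1858]
tool_rot: [0.008, 1.0, 0.0, 0.0]
ft_force: [0.1, -0.2, 0.7]
grip_width: 0.0831
```

```bash
python3 - <<'E'
from h import *
o,c=shot("wrist","w17")
go([.619,-.315,.15],90)
E
```

```text
t 35.45 pos [ 0.616  -0.3128  0.1858] yaw 89.02 j6 -25.9 F [ 0.4 -0.1  0. ] w 0.0829
shift [-0.061 -0.042  0.716] roll -0.16 (dj6 -1.0 -> j6 -27.0 )
```

View pics/w17.png

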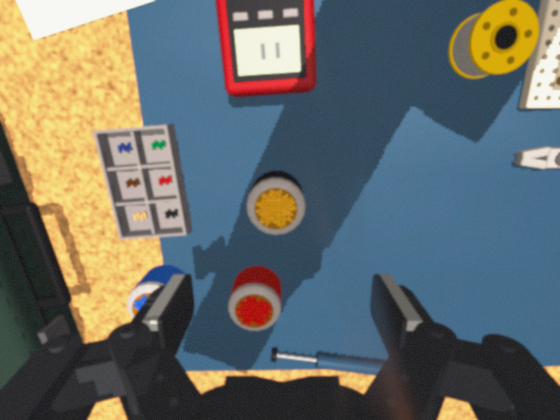

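```bash
python3 - <<'E'
from h import *
o,c=shot("wrist","w18",(230,160,320,250),6)
p=px2w(o,c,276.5,206,.052);print(p)
go([p[0],p[1],.009],90)
E
```

```text
[ 0.61625374 -0.31859439  0.052     ]
t 35.5 pos [ 0.616  -0.3128  0.1858] yaw 89.02 j6 -25.9 F [ 0.7  0.8 -0.2] w 0.0831
shift [-0.007 -0.115  3.535] roll -0.16 (dj6 -1.0 -> j6 -27.3 )
```

View pics/w18.png

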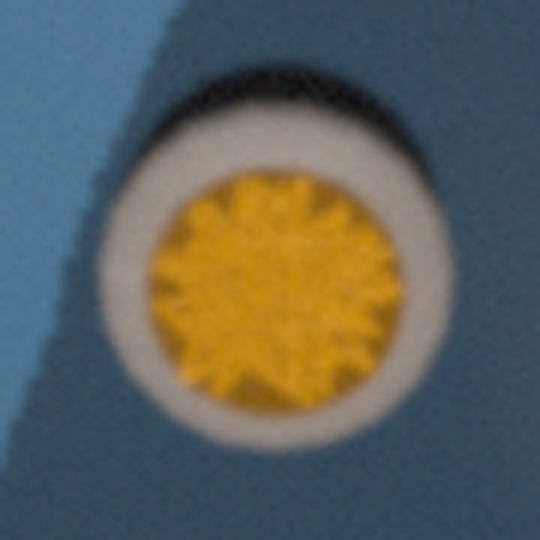

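Request:
move_arm(
  motion=[
    [85, [0, -0.12, 0.4], 0],
    [85, [0, -0.12, 1.0], 0],
    [85, [0, -0.12, 1.6], 0],
    [85, [0, -0.12, 2.2], 0],
    [85, [0, -0.12, 2.7], 0],
    [85, [0, -0.12, 3.1], 0],
    [85, [0, -0.12, 3.4], 0],
    [85, [0, -0.12, 3.52], 0],
    [85, [0, -0.12, 3.52], 0],
    [85, [0, -0.12, 3.52], 0],
  ],
)

```text
clock: 36.5
eef_pos: [0.6167, -0.3192, 0.011]
tool_rot: [0.008, 1.0, -0.0, 0.001]
ft_force: [-0.0, 0.5, 0.4]
grip_width: 0.0848
```

Request:
move_arm(
  motion=[
    [46, [0, 0, 0], 0],
    [46, [0, 0, 0], 0],
    [46, [0, 0, 0], 0],
    [46, [0, 0, 0], 0],
    [46, [0, 0, 0], 0],
    [46, [0, 0, 0], 0],
    [46, [0, 0, 0], 0],
    [46, [0, 0, 0], 0],
    [46, [0, 0, 0], 0],
    [46, [0, 0, 0], 0],
  ],
)

```text
clock: 37.5
eef_pos: [0.617, -0.3192, 0.0116]
tool_rot: [0.008, 1.0, -0.001, 0.001]
ft_force: [0.5, 0.5, 6.0]
grip_width: 0.0545
```

```bash
python3 - <<'E'
from h import *
o,c=shot("wrist","w19")
go([.4625,.316,.18],90)
E
```

```text
t 37.55 pos [ 0.617  -0.3192  0.0116] yaw 89.03 j6 -26.4 F [-0.   0.4  6.2] w 0.0542
shift [ 3.296 12.647 -3.393] roll -0.16 (dj6 -1.0 -> j6 34.3 )
```

View pics/w19.png

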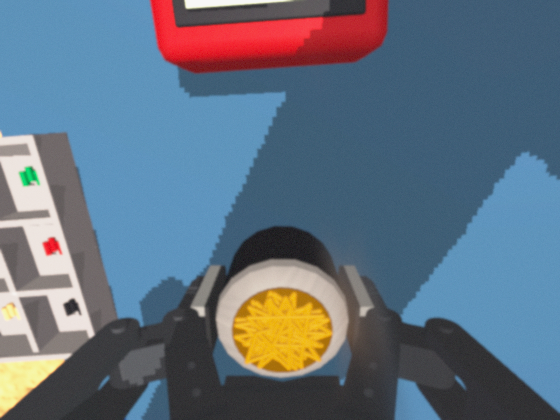

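Request:
move_arm(
  motion=[
    [46, [0, 0, -0.7], 0],
    [46, [0, 0, -1.5], 0],
    [46, [0, 0.2, -2.4], 0],
    [46, [0.1, 0.8, -3.2], 0],
    [46, [0.2, 1.6, -3.6], 0],
    [46, [0.3, 2.4, -3.6], 0],
    [46, [0.4, 3.2, -3.6], 0],
    [46, [0.5, 4.1, -3.6], 0],
    [46, [0.6, 5.0, -3.6], 0],
    [46, [0.7, 5.9, -3.6], 0],
  ],
)

```text
clock: 38.55
eef_pos: [0.5849, -0.0216, 0.1892]
tool_rot: [0.009, 1.0, -0.0, -0.001]
ft_force: [0.9, -0.3, -0.9]
grip_width: 0.0543
```

```bash
python3 - <<'E'
from h import *
go([.57,.316,.19],90)
E
```

```text
t 38.55 pos [ 0.5849 -0.0216  0.1892] yaw 89.01 j6 -1.1 F [ 0.9 -0.3 -0.9] w 0.0543
shift [ 0.415  6.747 -0.016] roll -0.17 (dj6 -1.0 -> j6 29.0 )
```

Request:
move_arm(
  motion=[
    [46, [0.1, 0.9, 0], 0],
    [46, [0.2, 1.8, 0], 0],
    [46, [0.3, 2.7, 0], 0],
    [46, [0.4, 3.6, 0], 0],
    [46, [0.4, 4.5, 0], 0],
    [46, [0.4, 5.3, 0], 0],
    [46, [0.4, 6.0, 0], 0],
    [46, [0.4, 6.4, 0], 0],
    [46, [0.4, 6.6, 0], 0],
    [46, [0.4, 6.65, 0], 0],
  ],
)

```text
clock: 39.55
eef_pos: [0.571, 0.3103, 0.1889]
tool_rot: [0.008, 1.0, -0.0, -0.001]
ft_force: [-0.1, -0.5, -1.9]
grip_width: 0.0542
```

Request:
move_arm(
  motion=[
    [46, [0, 0, 0], 0],
    [46, [0, 0, 0], 0],
    [46, [0, 0, 0], 0],
    [46, [0, 0, 0], 0],
    [46, [0, 0, 0], 0],
    [46, [0, 0, 0], 0],
    [46, [0, 0, 0], 0],
    [46, [0, 0, 0], 0],
    [46, [0, 0, 0], 0],
    [46, [0, 0, 0], 0],
  ],
)

```text
clock: 40.55
eef_pos: [0.5715, 0.3096, 0.1898]
tool_rot: [0.008, 1.0, -0.0, -0.0]
ft_force: [0.4, -0.7, -2.6]
grip_width: 0.0543
```

```bash
python3 - <<'E'
from h import *
o,c=shot("wrist","w20")
go([.4625,.316,.19],90)
E
```

```text
t 40.6 pos [0.5715 0.3096 0.1898] yaw 89.04 j6 29.4 F [-0.5 -0.1 -1.4] w 0.0546
shift [ 2.182  0.091 -0.004] roll -0.16 (dj6 -1.0 -> j6 34.3 )
```

View pics/w20.png

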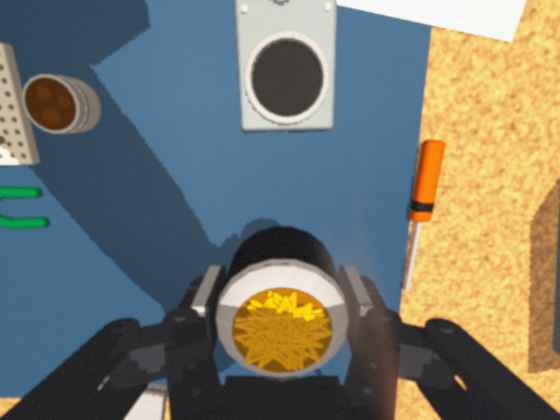

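```bash
python3 - <<'E'
from h import *
o,c=shot("wrist","w21",(230,0,350,140),5)
E
```

```text
(no output)
```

View pics/w21.png

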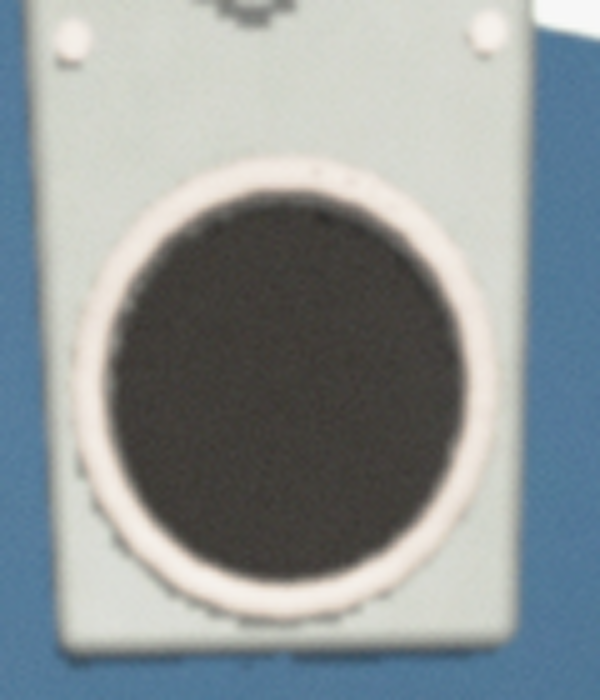

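```bash
python3 - <<'E'
from h import *
o=get_obs();c=camera("wrist")
f=lambda X,Y:px2w(o,c,230+(X+.5)/5-.5,(Y+.5)/5-.5,.022)
P=[f(77,380),f(494,380),f(285,157),f(287,617)]
print(np.round(P,4)); s=np.array([(P[2][0]+P[3][0])/2,(P[0][1]+P[1][1])/2]);print(s)
# cleaner rim in hand: left/right extents (216,349), top 262 bottom 376 in w20
z=o["eef_pos"][2]-.0116+.052
print([px2w(o,c,u,v,z).round(4) for u,v in((216,318),(349,318),(283,262),(283,377))])
go([s[0],s[1],.06],89)
E
```

```text
[[0.4589 0.2774 0.022 ]
 [0.4602 0.3525 0.022 ]
 [0.424  0.3153 0.022 ]
 [0.5006 0.3147 0.022 ]]
[0.46228847 0.31495007]
[array([0.5658, 0.2837, 0.2302]), array([0.5667, 0.3343, 0.2302]), array([0.5428, 0.3095, 0.2302]), array([0.5944, 0.3087, 0.2302])]
t 40.7 pos [0.5715 0.3096 0.1898] yaw 89.04 j6 29.4 F [-0.1  0.1 -2.1] w 0.0543
shift [2.187 0.07  2.596] roll 0.01 (dj6 0.0 -> j6 35.3 )
```

Request:
move_arm(
  motion=[
    [46, [0.5, 0.05, 0], 0],
    [46, [1.0, 0.1, 0], 0],
    [46, [1.5, 0.1, 0], 0],
    [46, [1.9, 0.1, 0], 0],
    [46, [2.16, 0.1, 0], 0],
    [46, [2.16, 0.1, 0.5], 0],
    [46, [2.16, 0.1, 1.1], 0],
    [46, [2.16, 0.1, 1.7], 0],
    [46, [2.16, 0.1, 2.3], 0],
    [46, [2.16, 0.1, 2.4], 0],
  ],
)

```text
clock: 41.7
eef_pos: [0.461, 0.3146, 0.0662]
tool_rot: [0.008, 1.0, -0.002, -0.003]
ft_force: [0.0, -0.7, -2.3]
grip_width: 0.0542
```

Request:
move_arm(
  motion=[
    [46, [0, 0, 0], 0],
    [46, [0, 0, 0], 0],
    [46, [0, 0, 0], 0],
    [46, [0, 0, 0], 0],
    [46, [0, 0, 0], 0],
    [46, [0, 0, 0], 0],
    [46, [0, 0, 0], 0],
    [46, [0, 0, 0], 0],
    [46, [0, 0, 0], 0],
    [46, [0, 0, 0], 0],
  ],
)

```text
clock: 42.7
eef_pos: [0.4636, 0.3164, 0.0697]
tool_rot: [0.008, 1.0, -0.0, -0.0]
ft_force: [0.6, 0.8, -1.4]
grip_width: 0.0547
```

```bash
python3 - <<'E'
from h import *
o,c=shot("wrist","w22");shot("scene","s22",(260,60,400,200),4)
go([.4633,.315,.028],89)
E
```

```text
t 42.8 pos [0.4636 0.3164 0.0698] yaw 89.03 j6 35.3 F [ 0.9 -1.5 -2.5] w 0.0542
shift [ 0.006 -0.028  0.835] roll 0.01 (dj6 0.0 -> j6 35.2 )
```

View pics/w22.png

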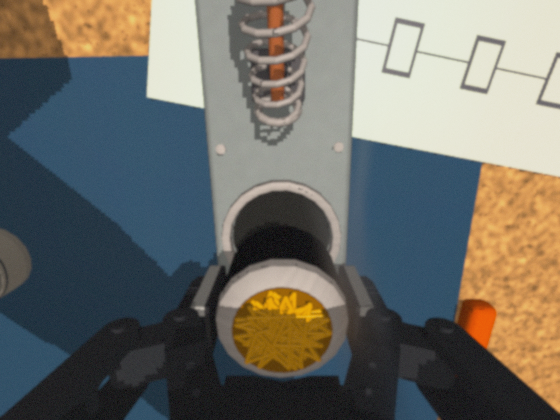

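View pics/s22.png

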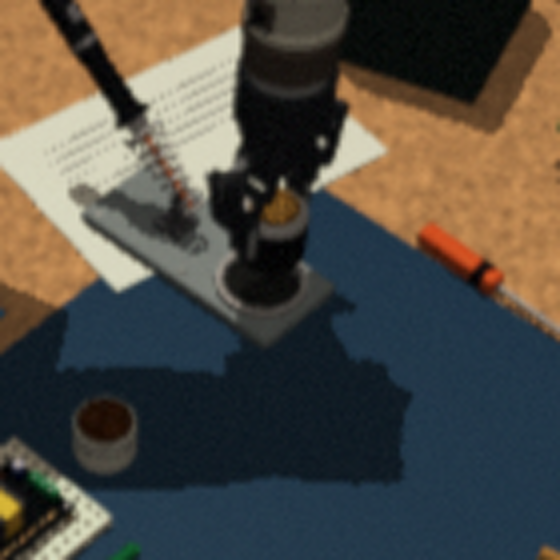

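Request:
move_arm(
  motion=[
    [46, [0, -0.02, 0.15], 0],
    [46, [0, -0.02, 0.3], 0],
    [46, [0, -0.02, 0.45], 0],
    [46, [0, -0.02, 0.55], 0],
    [46, [0, -0.02, 0.62], 0],
    [46, [0, -0.02, 0.7], 0],
    [46, [0, -0.02, 0.75], 0],
    [46, [0, -0.02, 0.8], 0],
    [46, [0, -0.02, 0.83], 0],
    [46, [0, -0.02, 0.85], 0],
  ],
)

```text
clock: 43.8
eef_pos: [0.4637, 0.3155, 0.0273]
tool_rot: [0.008, 1.0, 0.0, 0.0]
ft_force: [-0.3, 0.2, -1.9]
grip_width: 0.0546
```

```bash
python3 - <<'E'
from h import *
o,c=shot("wrist","w23")
go([.4633,.315,.0256],89)
E
```

```text
t 43.85 pos [0.4636 0.3154 0.0272] yaw 89.03 j6 35.2 F [ 0.  -0.9 -2.3] w 0.0544
shift [ 0.007 -0.007  0.032] roll 0.0 (dj6 0.0 -> j6 35.2 )
```

View pics/w23.png

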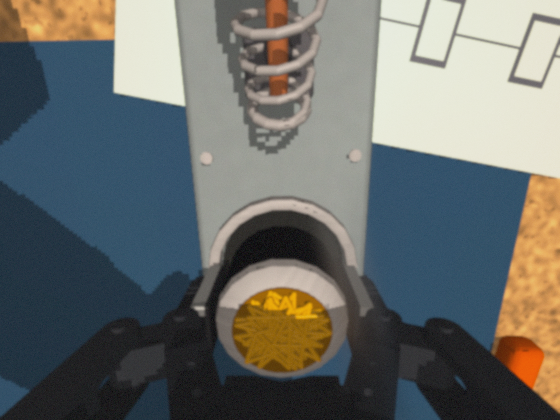

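Request:
move_arm(
  motion=[
    [46, [0, 0, 0.03], 0],
    [46, [0, 0, 0.03], 0],
    [46, [0, 0, 0.03], 0],
    [72, [0, 0, 0.03], 0],
    [72, [0, 0, 0.03], 0],
    [72, [0, 0, 0.03], 0],
    [72, [0, 0, 0.03], 0],
    [72, [0, 0, 0.03], 0],
    [72, [0, 0, -0.2], 0],
    [72, [0, 0, -0.5], 0],
  ],
)

```text
clock: 44.85
eef_pos: [0.4631, 0.315, 0.0524]
tool_rot: [0.008, 1.0, -0.001, -0.001]
ft_force: [-0.6, 0.8, 0.3]
grip_width: 0.0723
```

Request:
move_arm(
  motion=[
    [72, [0, 0, -0.5], 0],
    [72, [0, 0, -1.0], 0],
    [72, [0, 0, -1.7], 0],
    [72, [0, 0, -2.4], 0],
    [72, [-0.5, 0, -3.0], 0],
    [72, [-1.0, 0, -3.2], 0],
    [72, [-1.5, 0, -3.2], 0],
    [72, [-1.8, 0, -3.2], 0],
    [72, [-1.8, 0, -3.2], 0],
    [72, [-1.8, 0, -3.2], 0],
  ],
)

```text
clock: 45.85
eef_pos: [0.5533, 0.3137, 0.2125]
tool_rot: [0.009, 1.0, -0.0, -0.0]
ft_force: [0.2, -0.3, -0.4]
grip_width: 0.072
```

```bash
python3 - <<'E'
from h import *
o,c=shot("wrist","w24")
go([.4633,.315,.0256],89)
shot("scene","s24",(200,60,400,220),4)
E
```

```text
t 45.9 pos [0.5529 0.3138 0.2125] yaw 89.04 j6 30.5 F [-0.3 -0.4  0.5] w 0.0721
shift [ 1.789 -0.006  3.739] roll 0.01 (dj6 0.0 -> j6 35.2 )
```

View pics/w24.png

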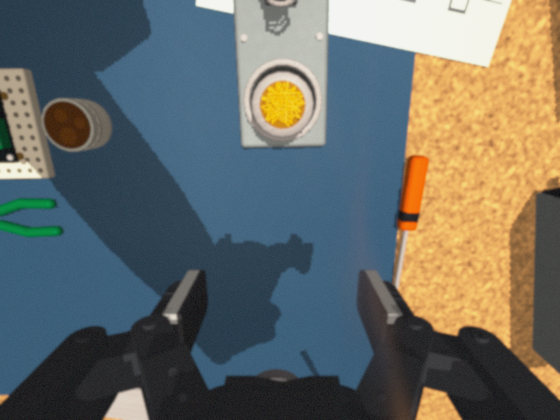

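View pics/s24.png

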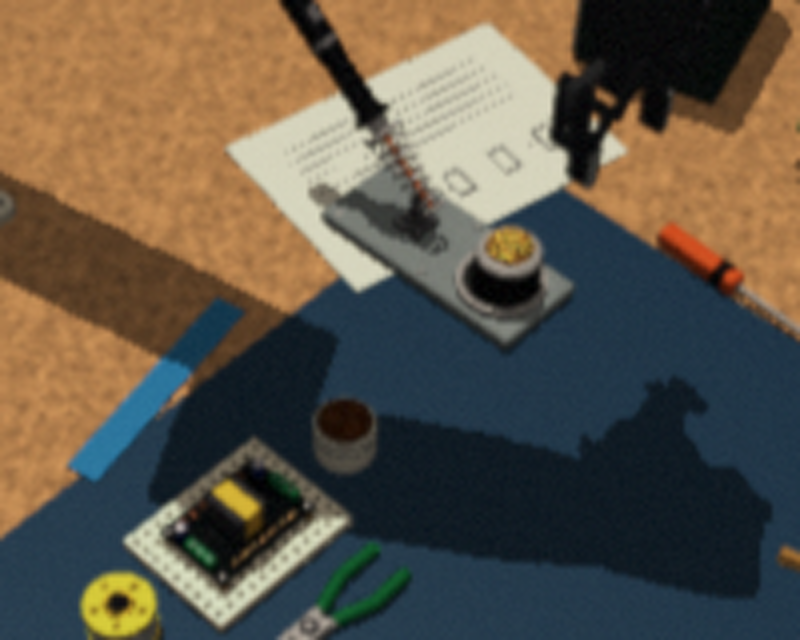

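Cleaner sits upright in the collar. Last check of all items from the top camera, with the arm aside.

```bash
python3 - <<'E'
from h import *
o,c=shot("top","t30",(110,150,310,290),4)
E
```

```text
(no output)
```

View pics/t30.png

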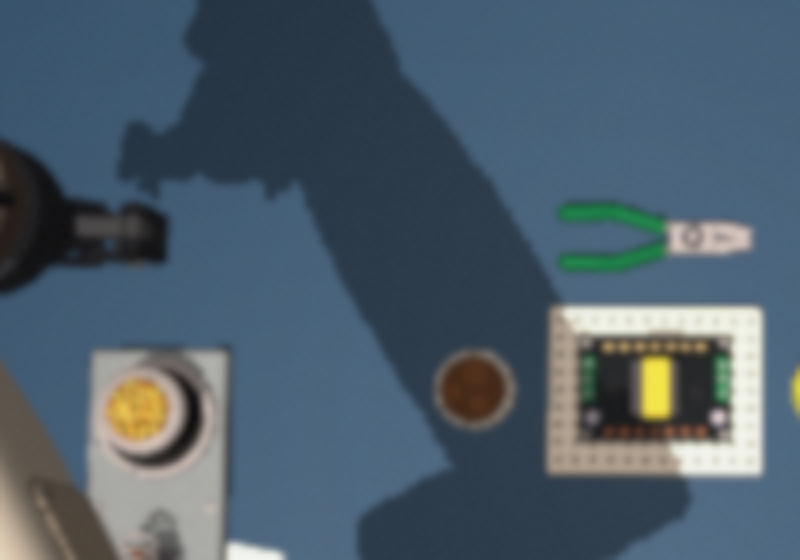

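```bash
python3 - <<'E'
from h import *
o,c=shot("top","t31",(290,190,430,310),4)
f=lambda X,Y,z,ox=110,oy=150:px2w(o,c,ox+(X+.5)/4-.5,oy+(Y+.5)/4-.5,z)
tl=np.mean([f(548,307,.012),f(764,307,.012),f(764,475,.012),f(547,475,.012)],0)
print("tile",tl.round(4))
for n,p in dict(seat=f(157,415,.022),cleaner=f(142,409,.066),flux=f(474,389,.036),trafo=f(656,388,.05),boardtop=np.mean([f(590,345,.024),f(725,343,.024),f(727,435,.024),f(593,435,.024)],0),cut=np.mean([f(560,213,.006),f(560,264,.006),f(752,238,.006),f(752,238,.006)],0)).items():
    print(n,p.round(4),"rel tile",(p-tl)[:2].round(4))
E
```

```text
tile [ 0.4811 -0.0102  0.012 ]
seat [0.4644 0.3146 0.022 ] rel tile [-0.0167  0.3249]
cleaner [0.4675 0.3128 0.066 ] rel tile [-0.0136  0.323 ]
flux [0.4813 0.1078 0.036 ] rel tile [1.00e-04 1.18e-01]
trafo [ 0.4817 -0.0096  0.05  ] rel tile [0.0006 0.0006]
boardtop [ 0.4816 -0.0119  0.024 ] rel tile [ 0.0005 -0.0017]
cut [ 0.5832 -0.0103  0.006 ] rel tile [ 1.02e-01 -1.00e-04]
```

View pics/t31.png

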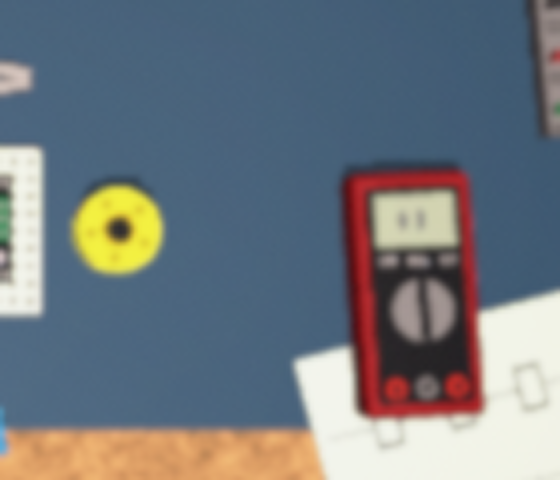

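```bash
python3 - <<'E'
from h import *
o=get_obs();c=camera("top")
print(px2w(o,c,290+118.5/4-.5,190+229.5/4-.5,.038)-[.4811,-.0102,0])
print(job_done())
E
```

```text
[ 0.00055171 -0.11754308  0.038     ]
the job is handed in; nothing more can be done
None
```

The bench is set out and the job was handed in at about 46 s, with the gripper open and clear of everything. `job_done()` reports no verdict, so the positions below are my own camera measurements.

The stand is on the left, so the flux jar went left of the tile and the solder reel right. I took the gold-wool cleaner and left the red and blue look-alikes alone.

| Item | Last measurement (top camera) | Allowed |
|---|---|---|
| Board | within 2 mm of the tile centre in x and y | 12 mm |
| Flux jar | 118 mm left of the tile centre, x offset 0 mm | 100–135 mm, ±20 mm |
| Solder reel | 118 mm right of the tile centre, x offset 0.5 mm | 102–137 mm, ±20 mm |
| Side cutters | 102 mm behind the tile centre, y offset 0 mm, parallel to the far edge | 83.5–118.5 mm, ±20 mm |
| Cleaner | inside the collar, about 3.6 mm from the seat centre | 8 mm |

- **Cleaner:** The 3.6 mm is not a solid figure. The wrist camera had it nearer centred, and the difference is within the play of the seat and the camera error.
- **Upright:** Everything looked upright in the pictures; I did not measure tilt.
- **Left alone:** I never touched the multimeter, parts tray or screwdriver. I did not measure them again at the end.

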